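Load the amplifier burn-in jig, lock the keeper slide and select the test load

ROBOT

A 7-joint arm with a two-finger parallel gripper is mounted at the origin on the work surface. World frame = base frame: x ahead of the robot, y to its left, z up, the work surface at z = 0. Lengths are in m, angles in rad, forces in N, time in s.
With the tool pointing down it reaches from about 0.4 to 0.875 m from the base axis. Payload 19.3 kg.
Tool frame: the origin (TCP) lies on the centre line of the jaws, within the pads' length; the fingertips stand 14 mm ahead of it and the grasp point (between the pads) lies 5 mm behind it; x points along the fingers, y is the direction in which the jaws open and shut, and the axes are right-handed (so a half turn about x gives the same grasp; the last joint's range is limited). The gripper opens to 85 mm and grips with 20 to 120 N. Pads are 22 mm wide; open, the fingers measure 114 mm over their backs; the gripper's body (76 mm by 85 mm) begins 54 mm behind the grasp point. The pads swing forward as they close: fully open they stand 13 mm farther back than shut.
Start: joints at [-1.377, 0.521, -0.036, 1.599, 0.021, 1.021, -0.113], TCP at [0.163, 0.603, 0.245] pointing down, gripper open.
Joint ranges: [-2.91, 2.91], [-0.3, 2.13], [-1.5, 1.42], [0.17, 2.43], [-1.26, 4.41], [0.16, 1.93], [-2.52, 2.52]. Speed limits (rad/s): [1.89, 1.89, 2.39, 2.39, 3.01, 3.01, 3.01].

INTERFACE

Orientations are given as [roll, pitch, yaw] about the fixed x, y, z axes, in that order (R = Rz(yaw) Ry(pitch) Rx(roll)).
In Python, from workcell import monitor, optics, bot gives the robot as it stands.
- The arm moves only by the tool arm_command, never from a script. Its arguments are lists of equal length, an entry for each row: "delta_pos": the shift along the tool's x, y, z as a fraction of full scale, a list of three; "rotation": the turn, a rotation vector about the tool's x, y, z as a fraction of full scale, a list of three. In form: {"delta_pos": [[dx, dy, dz], ...], "rotation": [[wx, wy, wz], ...]}. A call has 1 to 10 rows; each row shifts and turns the pose as measured when the row begins, along the tool's axes as they then stand; what a row does not reach is not made up. Full scale, the value 1, is 30 mm for a shift and 6 degrees for a turn. A row lasts 1/10 s, in which the tool goes at most 50 mm and 8.59 degrees, less where a joint would pass 70% of its speed; a pose out of reach is approached as far as the arm can. A call with a number of a shift or a turn outside -1 to 1 is refused whole. A call with a gripper value outside its range is refused whole. "gripper" is the closure, from -1 (fully open) to 1 (shut), so that 0 is half open, set as the call begins (left out, the last holds). The fingers move at their own pace and stop on an object; "grip_force" is the grip in N (left out, the last holds). Time passes only in rows, so rows that do not move let the fingers close. It gives the time, the measured TCP pose, the force and the opening at its end, in the units of the state.
- monitor.observe(): the state, without advancing time (a new reading comes with each control period).
- optics.grab_frame(name): name is "scene" or "top" or "wrist"; returns the picture (400x640x3 uint8, red, green, blue); there is no depth.
- optics.camera_params(name): a dict with "fx", "fy", "cx", "cy" (pixels), "origin" and "rotation" of the camera in the world. Camera axes: x right, y down, z forward; pixel columns grow to the right and rows downward; lengths in m; the calibration is good to about 2 mm. The wrist camera is an equidistant fisheye: a pixel r from the principal point sees the ray r / f radians off the axis. A picture is of the moment at which its call begins: read the wrist's pose just before it. camera_params takes no time and is no camera call; for the wrist camera it gives the pose at the moment of the call.
- bot.job_done(): hands the job in, once; it reports no verdict.
The state is a dict: "clock": time; "qpos": joint angles; "qd": joint speeds; "joint_efforts": joint torques, N m; "position": TCP position; "tool_rot": TCP orientation; "force": force on the tool from outside, world axes, zero at the start; "moment": the same for the moment, N m; "grip_width": finger opening in m.
Only numpy, scipy, OpenCV 4.12 (cv2) and the standard library are available. Lean on these libraries where they do the work, as an engineer would, in place of code of your own. Each camera call takes 0.05 s, during which the arm holds its last target. There are 200 camera calls.

TASK

Get the amplifier modules ready for burn-in: lift the keeper slide's knob out of its notch, slide it away from the robot and drop it into the farthest notch, then seat every finned module that lies on the counter flat on a pair of dowel pins of the jig. When all are seated, lift the knob again, bring the keeper back and drop the knob into the notch nearest the robot, and only then turn the dial on the grey box to the long thick mark. Leave the other things on the counter where they are.

Things in the scene. Friction and masses are not known exactly. Their poses are not given: they have to be found in the camera images.
- jig: fixed dark slab 180 (x) by 395 mm (y), flat deck 30 mm above the counter. Origin on the counter amid the four stations (jig y = -120, -40, 40, 120 mm); x points away from the robot (yaw within 0.1 rad). Each station has two dowel pins, 8 mm thick, 12 mm high, top 4 mm coned, at x = -34 and 34 mm. A notched steel comb stands under the slide knob at y = -205 mm
- station0 (a point): centre of station 0 on the deck, midway between its two pins (pins at x = -34 and +34 mm in this frame); same axes as the jig. Any module may go on any station
- station1 (a point): centre of station 1 on the deck, midway between its two pins (pins at x = -34 and +34 mm in this frame); same axes as the jig. Any module may go on any station
- station2 (a point): centre of station 2 on the deck, midway between its two pins (pins at x = -34 and +34 mm in this frame); same axes as the jig. Any module may go on any station
- station3 (a point): centre of station 3 on the deck, midway between its two pins (pins at x = -34 and +34 mm in this frame); same axes as the jig. Any module may go on any station
- module0: loose amplifier module, 0.15 to 0.3 kg; 3 or 4 present, all alike: aluminium plate 90 (x) by 60 mm (y), 6 mm thick, a 10 mm hole at x = -34 and 34 mm; on it a dark finned heat sink 46 (x) by 40 mm (y), top 44 mm above the underside (grip it across the 40 mm). Origin: centre of the underside, z up. Seated: underside on the deck, x along the station's, either way round
- module1: loose amplifier module, 0.15 to 0.3 kg; 3 or 4 present, all alike: aluminium plate 90 (x) by 60 mm (y), 6 mm thick, a 10 mm hole at x = -34 and 34 mm; on it a dark finned heat sink 46 (x) by 40 mm (y), top 44 mm above the underside (grip it across the 40 mm). Origin: centre of the underside, z up. Seated: underside on the deck, x along the station's, either way round
- module2: loose amplifier module, 0.15 to 0.3 kg; 3 or 4 present, all alike: aluminium plate 90 (x) by 60 mm (y), 6 mm thick, a 10 mm hole at x = -34 and 34 mm; on it a dark finned heat sink 46 (x) by 40 mm (y), top 44 mm above the underside (grip it across the 40 mm). Origin: centre of the underside, z up. Seated: underside on the deck, x along the station's, either way round
- module3: loose amplifier module, 0.15 to 0.3 kg; 3 or 4 present, all alike: aluminium plate 90 (x) by 60 mm (y), 6 mm thick, a 10 mm hole at x = -34 and 34 mm; on it a dark finned heat sink 46 (x) by 40 mm (y), top 44 mm above the underside (grip it across the 40 mm). Origin: centre of the underside, z up. Seated: underside on the deck, x along the station's, either way round
- keeper (a joint): slide along jig x, m: 0 knob in the notch nearest the robot (locked: cross bar along y at jig x = 42 mm, 12 mm wide, 16 to 28 mm above the deck, over the modules' far ends: none can be put on or taken off), 0.030 middle notch, 0.060 farthest notch (open, bar clear). About 1 N friction; moves only while the knob is lifted
- plunger (a joint): lift of the slide knob, m: 0 when its blade is right down in a notch, 0.02 at most. It must be lifted by more than 0.011 to clear the comb; a spring pushes it down with 3 to 5 N. The blade has about 1.5 mm of play in a notch; let go between notches, the knob stays up on a tooth at about 0.010
- slide_knob (a point): centre of the top of the slide knob, a black upright cylinder 34 mm in diameter and 26 mm high, top 100 mm above the counter when down, 8 mm clear above the carriage plate. Moves with the slide and the lift; at keeper = 0 it is at jig x = -30, y = -205 mm
- selector (a joint): dial angle, rad, growing clockwise seen from above; it clicks into rest at 0, 0.7, 1.4 and 2.1 (about 0.06 N m to turn over a click). It starts at 0 or 0.7. 1.4 is the long thick white mark
- dial_grip (a point): on the dial's axis, 80 mm above the counter: grip height of the dial's bar (60 mm long, 14 mm wide, 30 mm high, top 88 mm above the counter, on a disc 64 mm across with its top at 58 mm). The frame turns with the dial; the bar's pointer end (white line) lies 2.618 rad anticlockwise, seen from above, from this frame's x axis
- test_mark (a point): the long thick white mark on top of the grey selector box (110 by 110 mm, 50 mm high), 44 mm from the dial's axis; the pointer must end at it. The other marks are short and thin
- tape: bystander: black roll of tape, 90 mm across, 24 mm high
- tin: bystander: aluminium tin, 66 mm across, 60 mm high
- driver: bystander: screwdriver lying flat
- magnet: bystander: dark ring magnet, 90 mm across, 18 mm high
- carton: bystander: cardboard box 90 by 70 by 80 mm high
- fusebox: bystander: grey plastic box 70 by 45 by 20 mm high
Mind the look-alikes: they are no part of the job. Leave any orange look-alike of the module1 alone.

How it is judged:
By the outcome, as a careful person would: the job done as asked, in the order asked, and still so for the second after the job is handed in, with the robot touching nothing.
Of module0, module1, module2, module3 only 3 to 4 are there at a start; the rules pass over those that are not, and their reading is None.
At some moment in a run one of module0, module1, module2, module3 may be knocked a few centimetres aside while the robot is not near it.
Once in a run the grip may slacken for a moment while it holds something.
It also fails if it takes over 200 s, if anything falls off the work surface, if the arm or the gripper's body presses on something with over 40 N, if the wrist force passes 120 N, or if a joint passes its speed limit or range.

## Working session

There is one attempt and no reset: what is moved stays moved. The work goes in short steps, Python scripts to look and compute and a tool call to move; the robot and the scene stay as the last step left them, time stands still between calls to the robot, and variables do not carry over. Pictures are saved under pics/ and viewed, about 12 in all and at most 16, crops included, and the job is handed in when it is done.

Besides the shell and the picture viewer there is one more tool, called after ">>>" by a JSON object that holds its "method" and its "body". arm_command: Moves the arm, as the interface text tells. Its arguments: {"type":"object","properties":{"delta_pos":{"type":"array","items":{"type":"array","items":{"type":"number"}}},"rotation":{"type":"array","items":{"type":"array","items":{"type":"number"}}},"gripper":{"type":"number"},"grip_force":{"type":"number"}},"required":["delta_pos","rotation"]}

```bash
mkdir -p pics; ls; python3 - <<'E'
from workcell import monitor, optics
import cv2
s=monitor.observe(); print({k:s[k] for k in('clock','position','tool_rot','force','grip_width')})
for n in('scene','top'):
    f=optics.grab_frame(n); cv2.imwrite(f'pics/{n}0.png',f[:,:,::-1]); 
    p=optics.camera_params(n); print(n,p)
E
```

```text
pics
{'clock': 0.0, 'position': array([0.16290233, 0.60308289, 0.2447382 ]), 'tool_rot': array([-1.52888335,  1.56969364, -1.79268579]), 'force': array([0.32192146, 0.15693694, 0.62060021]), 'grip_width': 0.08535867509635163}
scene {'fx': 443.5167586023662, 'fy': 443.5167586023662, 'cx': 322.2179690294618, 'cy': 192.1361664159693, 'origin': array([1.08169243, 0.79584954, 1.01597266]), 'rotation': array([-2.32753302,  0.00790059,  2.54996936])}
top {'fx': 450.75880982055514, 'fy': 450.75880982055514, 'cx': 316.7490459576017, 'cy': 199.84842908172476, 'origin': array([ 0.38817772, -0.04741821,  1.46608602]), 'rotation': array([-3.03330956,  0.01479297, -1.55688559])}
```

View pics/top0.png

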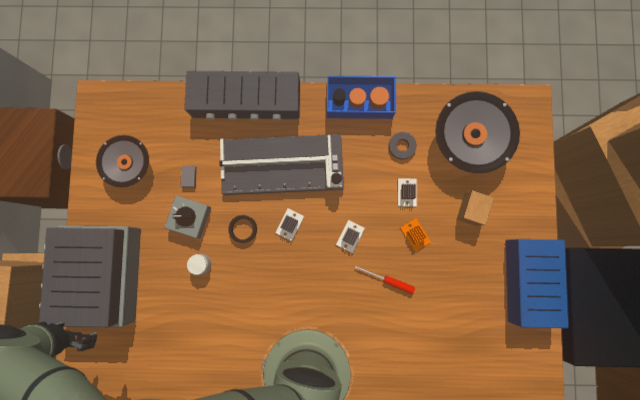

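View pics/scene0.png

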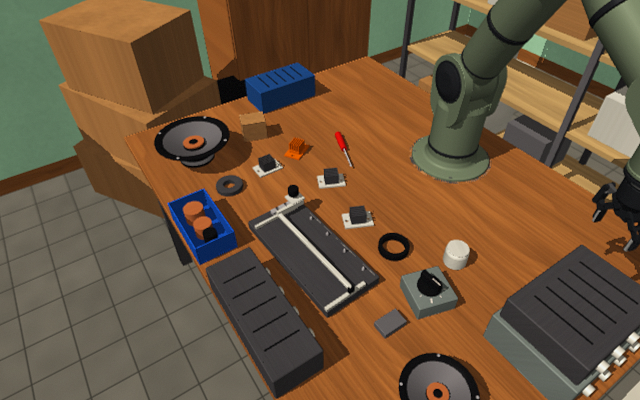

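Top view: modules at about (290,225), (350,237) and (408,192), with an orange look-alike at (415,235) to leave alone. The jig is centred near (282,163), the knob is at (336,178), and the dial is at (186,215). Tape is at (242,229), magnet (402,145), tin (198,265), fusebox (188,177), carton (478,207).

```bash
cat > h.py <<'E'
import numpy as np, cv2
from scipy.spatial.transform import Rotation as Ro
from workcell import monitor, optics
def RM(v): return Ro.from_euler('xyz',v).as_matrix()
def pose():
    s=monitor.observe(); return np.array(s['position']),RM(s['tool_rot']),s
def ray(n,uv,p=None):
    p=p or optics.camera_params(n); u,v=uv
    x,y=(u-p['cx'])/p['fx'],(v-p['cy'])/p['fy']
    if n=='wrist':
        r=np.hypot(x,y); d=np.array([x/r*np.sin(r),y/r*np.sin(r),np.cos(r)]) if r>1e-9 else np.array([0,0,1.])
    else: d=np.array([x,y,1.])
    return np.array(p['origin']),RM(p['rotation'])@d
def p2w(n,uv,z,p=None):
    o,d=ray(n,uv,p); return o+d*(z-o[2])/d[2]
def w2p(n,X,p=None):
    p=p or optics.camera_params(n); c=RM(p['rotation']).T@(np.array(X)-p['origin'])
    if n=='wrist':
        t=np.arctan2(np.hypot(c[0],c[1]),c[2]); k=t/max(np.hypot(c[0],c[1]),1e-9)
        return p['cx']+p['fx']*k*c[0],p['cy']+p['fy']*k*c[1]
    return p['cx']+p['fx']*c[0]/c[2],p['cy']+p['fy']*c[1]/c[2]
def snap(n,f):
    p=optics.camera_params(n); im=optics.grab_frame(n); cv2.imwrite('pics/'+f,im[:,:,::-1]); return im,p
def ortho(n,im,p,cx,cy,z,half,px=0.5e-3,hy=None):
    """rectified world-plane view; up=+x, left=+y; px m/pixel"""
    hy=hy or half
    xs=np.arange(cx+half,cx-half,-px); ys=np.arange(cy+hy,cy-hy,-px)
    Y,X=np.meshgrid(ys,xs); P=np.stack([X,Y,np.full_like(X,z)],-1)-p['origin']; c=P@RM(p['rotation'])
    if n=='wrist':
        h=np.hypot(c[...,0],c[...,1]); k=np.arctan2(h,c[...,2])/np.maximum(h,1e-9)
    else: k=1/c[...,2]
    return cv2.remap(im,(p['cx']+p['fx']*k*c[...,0]).astype('f4'),(p['cy']+p['fy']*k*c[...,1]).astype('f4'),cv2.INTER_CUBIC)
def go(x,y,z,phi=None,frm=None):
    """print shift in tool axes (fullscale units) and turn; phi=jaw direction angle mod pi"""
    q,R,s=pose(); 
    d=np.array([x,y,z])-q; a=np.arctan2(R[1,1],R[0,1]); t=R.T@d/0.03
    w=0
    if phi is not None: w=-((phi-a+np.pi/2)%np.pi-np.pi/2)
    # tilt correction: bring tool x to -z
    tilt=R.T@np.cross(R[:,0],[0,0,-1])
    print('clk %.1f at'%s['clock'],q.round(4),'phi %.3f'%a,'F',np.round(s['force'],1),'w %.4f'%s['grip_width'],'q7 %.2f'%s['qpos'][6])
    print(' shift(tool,units)',t.round(2),' rotx units %.2f'%(w/np.radians(6)),'tilt units',(tilt/np.radians(6)).round(2))
E
python3 - <<'E'
from h import *
im=cv2.imread('pics/top0.png')
for nm,uv,z in[('m',(290,225),.03),('m',(350,237),.03),('m',(408,192),.03),('knob',(336,178),.1),('dial',(186,215),.08),('jigTL',(221,138),.03),('jigTR',(343,135),.03),('jigBL',(223,194),.03),('jigBR',(343,189),.03)]: print(nm,p2w('top',uv,z).round(3))
p=optics.camera_params('top')
o=ortho('top',im,p,.57,-.05,.03,.2,1e-3,.40)
cv2.imwrite('pics/top_ortho.png',o); 
q,R,s=pose(); print(R.round(3)); pw=optics.camera_params('wrist'); print(pw, R.T@(pw['origin']-q), (R.T@RM(pw['rotation'])).round(3))
E
```

```text
m [0.462 0.06  0.03 ]
m [ 0.427 -0.131  0.03 ]
m [ 0.573 -0.316  0.03 ]
knob [ 0.604 -0.083  0.1  ]
dial [0.486 0.379 0.08 ]
jigTL [0.743 0.291 0.03 ]
jigTR [ 0.757 -0.106  0.03 ]
jigBL [0.559 0.278 0.03 ]
jigBR [ 0.58  -0.108  0.03 ]
[[-0.     0.261  0.965]
 [-0.001  0.965 -0.261]
 [-1.    -0.001  0.   ]]
{'fx': 309.70691628693146, 'fy': 309.70691628693146, 'cx': 316.20502980197244, 'cy': 201.02868782987326, 'origin': array([0.10050764, 0.62055921, 0.37358504]), 'rotation': array([ 2.87990551e+00, -1.89823456e-04,  1.30597505e+00])} [-0.12878491  0.00045399 -0.06480814] [[-0.001 -0.259  0.966]
 [ 1.    -0.001  0.001]
 [ 0.001  0.966  0.259]]
```

View pics/top_ortho.png

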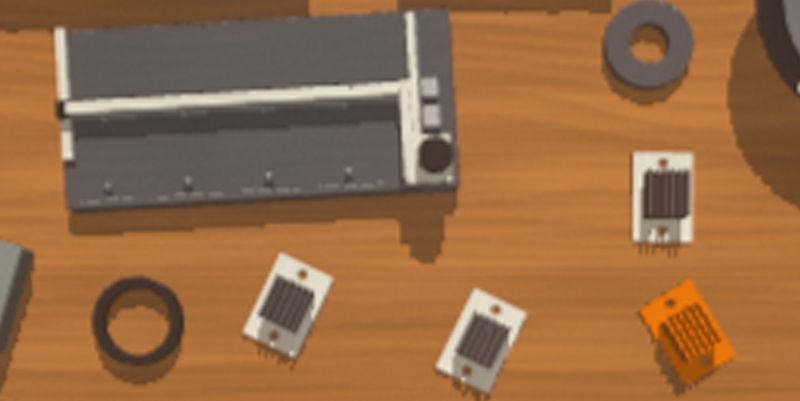

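>>> {"method": "arm_command", "body": {"delta_pos": [[-1, -0.6, 0], [-1, -0.9, 0.5], [0, -0.9, 1], [0, -0.9, 1], [0, -0.9, 1], [0, -0.9, 1], [0, -0.9, 1], [0, -0.9, 1], [0, -0.9, 1], [0, -0.9, 1]], "rotation": [[0, 0, 0], [0, 0, 0], [0, 0, 0], [0, 0, 0], [0, 0, 0], [0, 0, 0], [0, 0, 0], [0, 0, 0], [0, 0, 0], [0, 0, 0]], "gripper": -1}}

```text
clock: 1.1
position: [0.3431, 0.2754, 0.3047]
tool_rot: [-1.879, 1.566, -2.135]
force: [0.5, 0.6, -0.3]
grip_width: 0.085
```

```bash
python3 -c "
from h import *
go(.585,-.085,.26,1.629)"
```

```text
clk 1.1 at [0.3431 0.2754 0.3047] phi 1.315 F [ 0.5  0.6 -0.3] w 0.0850 q7 0.53
 shift(tool,units) [ 1.52 -9.58 10.84]  rotx units -2.99 tilt units [-0.   -0.01  0.05]
```

>>> {"method": "arm_command", "body": {"delta_pos": [[0, -0.95, 1], [0, -0.95, 1], [0, -0.95, 1], [0, -0.95, 1], [0, -0.95, 1], [0.3, -0.95, 1], [0.3, -0.95, 1], [0.3, -0.95, 1], [0.3, -0.95, 1], [0.3, -0.95, 1]], "rotation": [[0, 0, 0], [0, 0, 0], [0, 0, 0], [0, 0, 0], [0, 0, 0], [0, 0, 0], [0, 0, 0], [0, 0, 0], [-1, 0, 0], [-1, 0, 0]]}}

```text
clock: 2.1
position: [0.5709, -0.0899, 0.2597]
tool_rot: [-1.923, 1.568, -1.962]
force: [1.3, 1.8, 0.5]
grip_width: 0.0854
```

>>> {"method": "arm_command", "body": {"delta_pos": [[0, 0, 0.5], [0, 0, 0]], "rotation": [[-1, 0, 0], [0, 0, 0]]}}

```text
clock: 2.3
position: [0.5871, -0.0962, 0.2571]
tool_rot: [-2.341, 1.565, -2.275]
force: [-0.6, 0.4, -0.1]
grip_width: 0.0858
```

```bash
python3 - <<'E'
from h import *
go(.605,-.083,.26,1.629)
im,p=snap('wrist','w1.png')
b=im[:,:,::-1]
cv2.imwrite('pics/w1o.png',np.hstack([b,]))
E
```

```text
clk 2.3 at [ 0.5871 -0.0962  0.2571] phi 1.637 F [-0.6  0.4 -0.1] w 0.0858 q7 1.83
 shift(tool,units) [-0.1   0.4   0.62]  rotx units 0.08 tilt units [ 0.   -0.04  0.04]
```

View pics/w1.png

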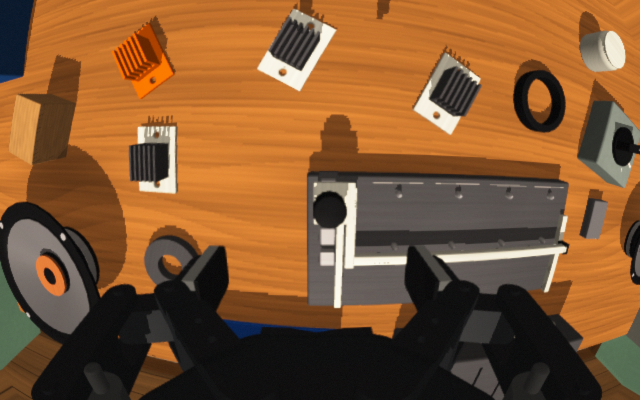

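```bash
python3 - <<'E'
from h import *
im=cv2.imread('pics/w1.png'); p=optics.camera_params('wrist')
a=ortho('wrist',im,p,.615,.105,.042,.09,0.5e-3,.2)
b=ortho('wrist',im,p,.605,-.083,.1,.05,0.5e-3,.05)
c=ortho('top',cv2.imread('pics/top0.png'),optics.camera_params('top'),.605,-.083,.1,.05,0.5e-3,.05)
v=np.zeros((600,800,3),'u1'); v[:360]=a; v[380:580,:200]=b; v[380:580,220:420]=c
cv2.imwrite('pics/v.png',v)
E
```

```text
Traceback (most recent call last):
ValueError: could not broadcast input array from shape (201,200,3) into shape (200,200,3)
```

```bash
python3 - <<'E'
from h import *
im=cv2.imread('pics/w1.png'); p=optics.camera_params('wrist')
a=ortho('wrist',im,p,.615,.105,.042,.09,0.5e-3,.2)[:360,:800]
b=ortho('wrist',im,p,.605,-.083,.1,.05,0.5e-3,.05)[:200,:200]
c=ortho('top',cv2.imread('pics/top0.png'),optics.camera_params('top'),.605,-.083,.1,.05,0.5e-3,.05)[:200,:200]
v=np.zeros((600,800,3),'u1'); v[:360]=a; v[380:580,:200]=b; v[380:580,220:420]=c
cv2.imwrite('pics/v.png',v)
E
```

```text
(no output)
```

View pics/v.png

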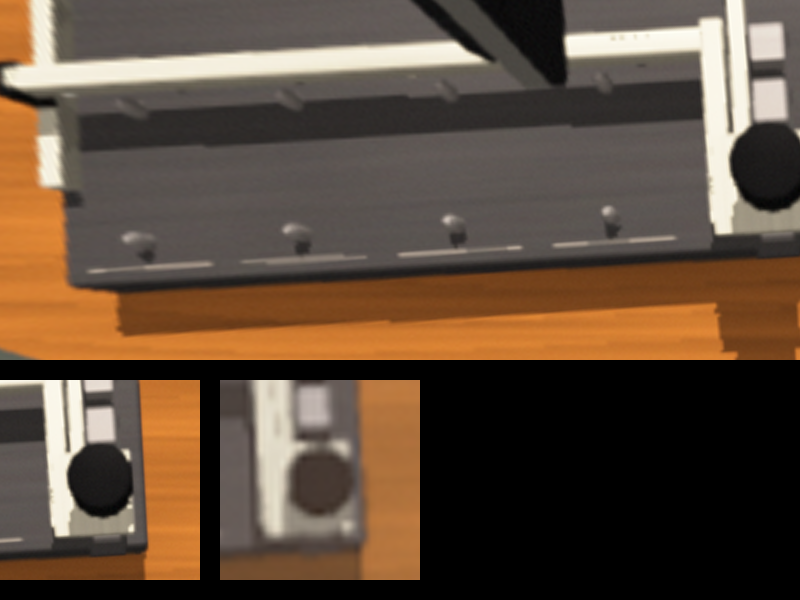

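Orange at wrist px (142,60) is excluded. The knob is a black cylinder at (330,208) on the jig's right end, and two cameras agree on about (0.605,-0.083).

>>> {"method": "arm_command", "body": {"delta_pos": [[0.5, 0.4, 0.65], [1, 0, 0], [1, 0, 0], [1, 0, 0], [1, 0, 0], [0.6, 0, 0], [0.3, 0, 0], [0, 0, 0]], "rotation": [[0, 0, 0], [0, 0, 0], [0, 0, 0], [0, 0, 0], [0, 0, 0], [0, 0, 0], [0, 0, 0], [0, 0, 0]], "gripper": -0.6}}

```text
clock: 3.15
position: [0.6007, -0.0786, 0.0921]
tool_rot: [-2.245, 1.565, -2.198]
force: [0.1, -0.3, 0.5]
grip_width: 0.0683
```

```bash
python3 -c "
from h import *
go(.605,-.083,.089,1.629)"
```

```text
clk 3.1 at [ 0.6007 -0.0786  0.0921] phi 1.618 F [ 0.1 -0.3  0.5] w 0.0683 q7 1.84
 shift(tool,units) [ 0.1  -0.15  0.14]  rotx units -0.10 tilt units [-0.   -0.04  0.04]
```

>>> {"method": "arm_command", "body": {"delta_pos": [[0.1, -0.15, 0.15], [0, 0, 0]], "rotation": [[-0.1, 0, 0], [0, 0, 0]]}}

```text
clock: 3.35
position: [0.6063, -0.0828, 0.0909]
tool_rot: [-1.914, 1.566, -1.856]
force: [-0.1, 0.6, -0.3]
grip_width: 0.0682
```

>>> {"method": "arm_command", "body": {"delta_pos": [[0, 0, 0], [0, 0, 0], [0, 0, 0], [0, 0, 0], [0, 0, 0], [0, 0, 0]], "rotation": [[0, 0, 0], [0, 0, 0], [0, 0, 0], [0, 0, 0], [0, 0, 0], [0, 0, 0]], "gripper": 1, "grip_force": 40}}

```text
clock: 3.95
position: [0.6074, -0.0826, 0.093]
tool_rot: [-1.271, 1.566, -1.213]
force: [1.8, -0.4, -3.8]
grip_width: 0.0326
```

>>> {"method": "arm_command", "body": {"delta_pos": [[-0.25, 0, 0], [-0.25, 0, 0], [-0.1, 0, 0], [0, 0, 0]], "rotation": [[0, 0, 0], [0, 0, 0], [0, 0, 0], [0, 0, 0]]}}

```text
clock: 4.35
position: [0.6069, -0.0827, 0.1124]
tool_rot: [-1.495, 1.566, -1.438]
force: [0.5, -0.3, -4.3]
grip_width: 0.0326
```

```bash
python3 -c "
from h import *
go(.605,-.083,.089,1.629)"
```

```text
clk 4.3 at [ 0.6069 -0.0827  0.1124] phi 1.628 F [ 0.5 -0.3 -4.3] w 0.0326 q7 1.84
 shift(tool,units) [ 0.78 -0.   -0.06]  rotx units -0.01 tilt units [-0.    0.    0.05]
```

>>> {"method": "arm_command", "body": {"delta_pos": [[0.05, 0, 0.4], [0, 0, 0.5], [0, 0, 0.5], [0, 0, 0.4], [0, 0, 0.2], [0, 0, 0]], "rotation": [[0, 0, 0], [0, 0, 0], [0, 0, 0], [0, 0, 0], [0, 0, 0], [0, 0, 0]]}}

```text
clock: 4.95
position: [0.6666, -0.079, 0.1102]
tool_rot: [-2.327, 1.565, -2.27]
force: [0.9, 0.4, -4.4]
grip_width: 0.0325
```

```bash
python3 -c "
from h import *
go(.6069+.0599,-.0827+.0034,.112,1.628)"
```

```text
clk 5.0 at [ 0.6666 -0.079   0.1102] phi 1.628 F [ 0.9  0.4 -4.4] w 0.0325 q7 1.83
 shift(tool,units) [-0.06 -0.01  0.01]  rotx units 0.00 tilt units [ 0.   -0.04  0.04]
```

>>> {"method": "arm_command", "body": {"delta_pos": [[0.25, 0, 0], [0.2, 0, 0], [0.1, 0, 0], [0, 0, 0]], "rotation": [[0, 0, 0], [0, 0, 0], [0, 0, 0], [0, 0, 0]]}}

```text
clock: 5.35
position: [0.666, -0.0791, 0.0928]
tool_rot: [-2.154, 1.566, -2.096]
force: [1.0, 1.4, 3.4]
grip_width: 0.0326
```

```bash
python3 -c "
from h import *
go(.6069+.0599,-.0827+.0034,.092,1.628)"
```

```text
clk 5.3 at [ 0.666  -0.0791  0.0928] phi 1.628 F [1.  1.4 3.4] w 0.0326 q7 1.83
 shift(tool,units) [ 0.03 -0.01  0.03]  rotx units -0.00 tilt units [-0.   -0.02  0.04]
```

>>> {"method": "arm_command", "body": {"delta_pos": [[0, 0, 0], [0, 0, 0], [0, 0, 0], [0, 0, 0]], "rotation": [[0, 0, 0], [0, 0, 0], [0, 0, 0], [0, 0, 0]], "gripper": -0.6}}

```text
clock: 5.75
position: [0.6657, -0.0795, 0.0932]
tool_rot: [-2.039, 1.566, -1.983]
force: [-0.8, -0.4, 0.4]
grip_width: 0.0685
```

>>> {"method": "arm_command", "body": {"delta_pos": [[-1, 0, 0], [-1, 0, 0], [-1, -1, -0.2], [-0.8, -1, -0.4], [0, -1, -0.4], [0, -1, -0.4], [0, -1, -0.4], [0, -1, -0.4], [0, -1, -0.3], [0, -0.6, 0]], "rotation": [[0, 0, 0], [0, 0, 0], [0, 0, 0], [0, 0, 0], [0, 0, 0], [0, 0, 0], [0, 0, 0], [0, 0, 0], [0, 0, 0], [0, 0, 0]], "gripper": -1}}

```text
clock: 6.75
position: [0.6024, -0.316, 0.2136]
tool_rot: [-1.891, 1.567, -1.829]
force: [-0.2, 0.2, 0.8]
grip_width: 0.085
```

```bash
python3 - <<'E'
from h import *
go(.60,-.31,.22,1.57)
im,p=snap('wrist','w2.png'); b=im[:,:,::-1]
a=ortho('wrist',b,p,.57,-.30,.006,.09,0.5e-3,.1)[:360,:400]
a2=ortho('wrist',b,p,.57,-.30,.044,.09,0.5e-3,.1)[:360,:400]
t,pt=snap('top','t2.png'); c=ortho('top',t[:,:,::-1],pt,.67,.12,.05,.10,1e-3,.25)[:200,:500]
v=np.zeros((570,800,3),'u1'); v[:360,:400]=a; v[:360,400:]=a2; v[365:565,:500]=c
cv2.imwrite('pics/v2.png',v)
E
```

```text
clk 6.8 at [ 0.6024 -0.316   0.2136] phi 1.633 F [-0.2  0.2  0.8] w 0.0850 q7 2.17
 shift(tool,units) [-0.21  0.2  -0.07]  rotx units 0.60 tilt units [ 0.   -0.01  0.04]
```

View pics/v2.png

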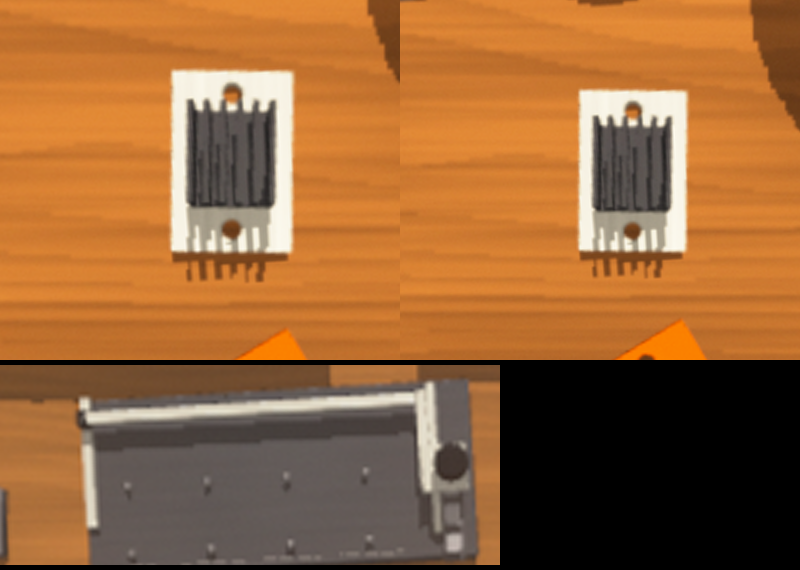

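Module C is at about (0.579,-0.316) with its axis along world x, and the keeper bar is clear so all 8 pins show. Next I grasp C.

>>> {"method": "arm_command", "body": {"delta_pos": [[1, 0, -0.78], [1, 0, 0], [1, 0, 0], [1, 0, 0], [1, 0, 0], [0.5, 0, 0], [0, 0, 0]], "rotation": [[0, 0, 0], [0.6, 0, 0], [0, 0, 0], [0, 0, 0], [0, 0, 0], [0, 0, 0], [0, 0, 0]]}}

```text
clock: 7.55
position: [0.5851, -0.3107, 0.0431]
tool_rot: [-0.317, 1.567, -0.313]
force: [0.1, 0.0, 0.4]
grip_width: 0.0853
```

```bash
python3 - <<'E'
from h import *
go(.579,-.316,.030,1.567)
# pins from top & w1
b=cv2.imread('pics/t2.png');pt=optics.camera_params('top')
o=np.array([.6267,.1225]);th=.0565;Rj=np.array([[np.cos(th),-np.sin(th)],[np.sin(th),np.cos(th)]])
v=np.zeros((400,800,3),'u1')
for i,y in enumerate((-.12,-.04,.04,.12)):
  for k,x in enumerate((-.034,.034)):
    c=o+Rj@[x,y]; q=ortho('top',b,pt,c[0],c[1],.040,.01,.1e-3)[:200,:200]; v[200*(1-k):200*(2-k),600-200*i:800-200*i]=q
    cv2.circle(v,(700-200*i,200*(1-k)+100),3,(0,0,255),1)
    g=cv2.cvtColor(q,cv2.COLOR_BGR2GRAY).astype(float); g=np.clip(g-np.percentile(g,90),0,None); Y,X=np.mgrid[:200,:200]
    print(i,x,'off mm x %.1f y %.1f'%((100-(g*Y).sum()/g.sum())*.1,(100-(g*X).sum()/g.sum())*.1))
cv2.imwrite('pics/v3.png',v)
E
```

```text
clk 7.5 at [ 0.5851 -0.3107  0.0431] phi 1.574 F [0.1 0.  0.4] w 0.0853 q7 2.18
 shift(tool,units) [ 0.44 -0.18 -0.2 ]  rotx units 0.07 tilt units [0.   0.03 0.01]
0 -0.034 off mm x -0.4 y 0.6
0 0.034 off mm x -0.6 y 0.6
1 -0.034 off mm x -0.8 y 0.3
1 0.034 off mm x -1.0 y 0.8
2 -0.034 off mm x -1.2 y 0.4
2 0.034 off mm x -1.5 y 1.0
3 -0.034 off mm x -1.8 y 0.6
3 0.034 off mm x -1.9 y 1.1
```

View pics/v3.png

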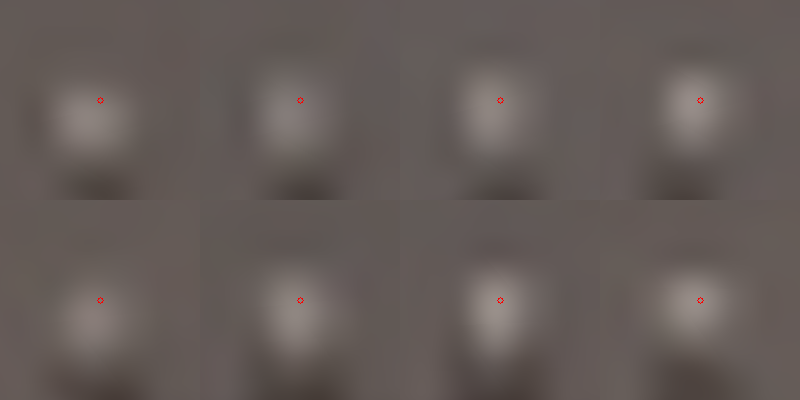

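>>> {"method": "arm_command", "body": {"delta_pos": [[0.2, -0.18, -0.2], [0.25, 0, 0], [0, 0, 0]], "rotation": [[0.1, 0, 0], [0, 0, 0], [0, 0, 0]]}}

```text
clock: 7.85
position: [0.5804, -0.3165, 0.0314]
tool_rot: [-0.312, 1.564, -0.32]
force: [0.1, 0.2, -0.7]
grip_width: 0.0855
```

>>> {"method": "arm_command", "body": {"delta_pos": [[0, 0, 0], [0, 0, 0], [0, 0, 0], [0, 0, 0], [0, 0, 0], [0, 0, 0]], "rotation": [[0, 0, 0], [0, 0, 0], [0, 0, 0], [0, 0, 0], [0, 0, 0], [0, 0, 0]], "gripper": 1, "grip_force": 70}}

```text
clock: 8.45
position: [0.5815, -0.3171, 0.034]
tool_rot: [-0.333, 1.56, -0.341]
force: [-0.1, -0.5, -3.3]
grip_width: 0.0386
```

```bash
python3 - <<'E'
from h import *
go(.6335,.0031,.20,1.631)
E
```

```text
clk 8.4 at [ 0.5815 -0.3171  0.034 ] phi 1.563 F [-0.1 -0.5 -3.3] w 0.0386 q7 2.18
 shift(tool,units) [-5.55 10.67  1.71]  rotx units -0.65 tilt units [-0.    0.09  0.03]
```

>>> {"method": "arm_command", "body": {"delta_pos": [[-0.6, 0, 0], [-1, 0, 0], [-1, 0, 0], [-1, 0, 0], [-1, 0.5, 0.1], [-0.6, 1, 0.2], [0, 1, 0.2], [0, 1, 0.2], [0, 1, 0.2], [0, 1, 0.2]], "rotation": [[0, 0, 0], [0, 0, 0], [0, 0, 0], [0, 0, 0], [0, 0, 0], [0, 0, 0], [0, 0, 0], [0, 0, 0], [0, 0, 0], [0, 0, 0]]}}

```text
clock: 9.45
position: [0.6133, -0.1523, 0.2081]
tool_rot: [-0.374, 1.554, -0.392]
force: [0.6, -0.5, -2.2]
grip_width: 0.0385
```

>>> {"method": "arm_command", "body": {"delta_pos": [[0, 1, 0.2], [0, 1, 0.2], [0, 1, 0.2], [0, 1, 0.1], [0, 0.8, 0], [0, 0.3, 0], [0, 0, 0]], "rotation": [[0, 0, 0], [0, 0, 0], [0, 0, 0], [0, 0, 0], [-0.3, 0, 0], [-0.35, 0, 0], [0, 0, 0]]}}

```text
clock: 10.15
position: [0.637, 0.0113, 0.2165]
tool_rot: [-0.246, 1.55, -0.187]
force: [0.4, -0.5, -2.1]
grip_width: 0.0389
```

```bash
python3 - <<'E'
from h import *
go(.6335,.0031,.15,1.631)
im,p=snap('wrist','w4.png')
E
```

```text
clk 10.2 at [0.637  0.0113 0.2165] phi 1.629 F [ 0.4 -0.5 -2.1] w 0.0389 q7 1.66
 shift(tool,units) [ 2.22 -0.26 -0.18]  rotx units -0.02 tilt units [-0.    0.2   0.05]
```

View pics/w4.png

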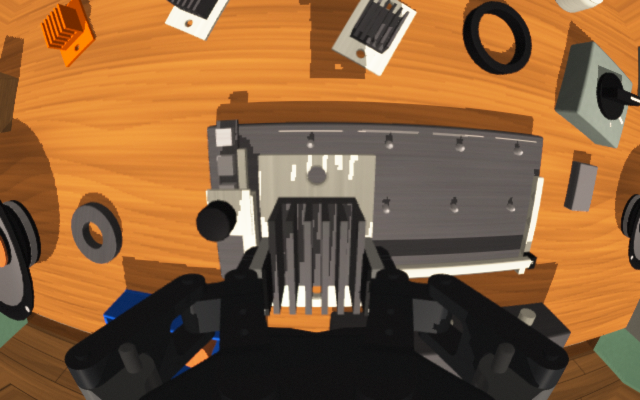

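```bash
cat > fit.py <<'E'
from h import *
# save the wrist camera params of w4 moment not available; arm has held still
p=optics.camera_params('wrist'); q,R,s=pose()
im=cv2.imread('pics/w4.png')
hc=p2w('wrist',(317,175),.1885,p); print('hole tool frame',(R.T@(hc-q)).round(4))
for uv in((260,155),(376,157)): print('corner tool',(R.T@(p2w('wrist',uv,.1885,p)-q)).round(4))
P=[];J=[]
for uv,x,y in[((310,140),-.034,-.12),((389,142),-.034,-.04),((460,144),-.034,.04),((517,149),-.034,.12),((387,205),.034,-.04),((455,205),.034,.04),((510,205),.034,.12)]:
    # refine to brightest near
    u,v=uv; g=cv2.cvtColor(im[v-6:v+7,u-6:u+7],cv2.COLOR_BGR2GRAY).astype(float); g=np.clip(g-np.percentile(g,85),0,None); Y,X=np.mgrid[-6:7,-6:7]
    uv2=(u+(g*X).sum()/g.sum(),v+(g*Y).sum()/g.sum())
    w=p2w('wrist',uv2,.040,p); P.append(w[:2]);J.append((x,y)); print(np.round(uv2,1),w.round(4))
P=np.array(P);J=np.array(J); 
a=P-P.mean(0);b=J-J.mean(0); th=np.arctan2((b[:,0]*a[:,1]-b[:,1]*a[:,0]).sum(),(a*b).sum()); Rj=np.array([[np.cos(th),-np.sin(th)],[np.sin(th),np.cos(th)]])
o=P.mean(0)-Rj@J.mean(0); print('th %.4f'%th,'o',o.round(4),'res mm',((P-o-J@Rj.T)*1e3).round(1).tolist())
for y in(-.12,-.04,.04,.12): print((o+Rj@[0,y]).round(4))
E
python3 fit.py
```

```text
hole tool frame [ 0.0273  0.0008 -0.0366]
corner tool [ 0.0272 -0.0283 -0.0472]
corner tool [ 0.0269  0.031  -0.0462]
[309.7 144.6] [0.6008 0.0016 0.04  ]
[390.1 145.7] [0.5964 0.0817 0.04  ]
[461.9 148.6] [0.5917 0.1619 0.04  ]
[520.2 152.7] [0.5872 0.2417 0.04  ]
[386.7 210.1] [0.6638 0.0855 0.04  ]
[455.5 209.9] [0.6596 0.1655 0.04  ]
[512.4 209.4] [0.6552 0.2453 0.04  ]
th 0.0563 o [0.6279 0.1236] res mm [[0.1, -0.3], [0.2, -0.1], [-0.0, 0.2], [-0.0, 0.2], [-0.3, -0.1], [-0.0, 0.0], [0.1, 0.0]]
[0.6347 0.0038]
[0.6302 0.0837]
[0.6257 0.1636]
[0.6212 0.2434]
```

>>> {"method": "arm_command", "body": {"delta_pos": [[0.5, -0.27, 0], [1, 0, 0], [1, 0, 0], [1, 0, 0], [0.6, 0, 0], [0, 0, 0]], "rotation": [[0, 0.2, 0.05], [0, 0, 0], [0, 0, 0], [0, 0, 0], [0, 0, 0], [0, 0, 0]]}}

```text
clock: 10.8
position: [0.6367, -0.0125, 0.0863]
tool_rot: [-2.658, 1.564, -2.618]
force: [-0.2, -0.2, -2.4]
grip_width: 0.0384
```

```bash
python3 - <<'E'
from h import *
go(.6371,.0028,.072,1.627)
E
```

```text
clk 10.8 at [ 0.6367 -0.0125  0.0863] phi 1.611 F [-0.2 -0.2 -2.4] w 0.0384 q7 1.72
 shift(tool,units) [0.48 0.51 0.04]  rotx units -0.15 tilt units [ 0.   -0.06  0.03]
```

>>> {"method": "arm_command", "body": {"delta_pos": [[0, 0.5, 0.04], [0, 0, 0], [0, 0, 0]], "rotation": [[-0.15, 0, 0], [0, 0, 0], [0, 0, 0]]}}

```text
clock: 11.1
position: [0.6377, 0.0001, 0.087]
tool_rot: [-2.617, 1.563, -2.565]
force: [-0.4, -1.7, -1.6]
grip_width: 0.0392
```

```bash
python3 - <<'E'
from h import *
go(.6371,.0028,.072,1.627)
im,p=snap('wrist','w5.png')
E
```

```text
clk 11.1 at [6.377e-01 1.000e-04 8.700e-02] phi 1.624 F [-0.4 -1.7 -1.6] w 0.0392 q7 1.71
 shift(tool,units) [ 0.5   0.09 -0.01]  rotx units -0.03 tilt units [-0.   -0.07  0.04]
```

View pics/w5.png

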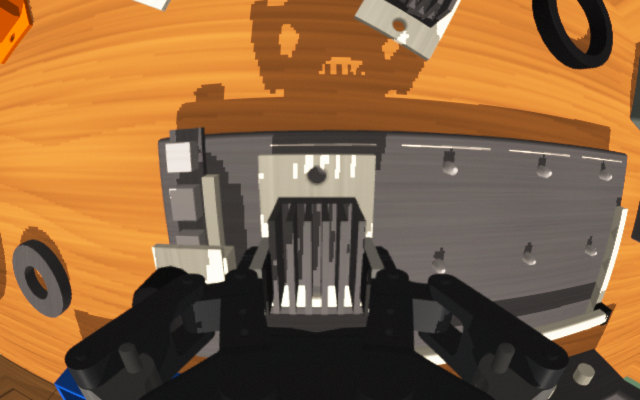

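>>> {"method": "arm_command", "body": {"delta_pos": [[0, 0.09, 0], [0.2, 0, 0], [0.2, 0, 0], [0, 0, 0]], "rotation": [[0, -0.07, 0.04], [0, 0, 0], [0, 0, 0], [0, 0, 0]]}}

```text
clock: 11.55
position: [0.6383, 0.0035, 0.0757]
tool_rot: [0.309, 1.567, 0.363]
force: [-0.6, 0.3, -2.6]
grip_width: 0.039
```

```bash
python3 - <<'E'
from h import *
go(.6371,.0028,.064,1.627)
E
```

```text
clk 11.6 at [0.6383 0.0035 0.0757] phi 1.624 F [-0.6  0.3 -2.6] w 0.0390 q7 1.72
 shift(tool,units) [ 0.39 -0.02 -0.04]  rotx units -0.03 tilt units [-0.    0.03 -0.01]
```

>>> {"method": "arm_command", "body": {"delta_pos": [[0, -0.02, -0.04], [0.1, 0, 0], [0.1, 0, 0], [0.1, 0, 0], [0.1, 0, 0], [0, 0, 0]], "rotation": [[-0.03, 0, 0], [0, 0, 0], [0, 0, 0], [0, 0, 0], [0, 0, 0], [0, 0, 0]]}}

```text
clock: 12.15
position: [0.6368, 0.0036, 0.0636]
tool_rot: [0.736, 1.567, 0.793]
force: [-2.2, 0.1, 2.5]
grip_width: 0.0385
```

```bash
python3 - <<'E'
from h import *
go(.6371,.0028,.063,1.627)
E
```

```text
clk 12.2 at [0.6368 0.0036 0.0636] phi 1.628 F [-2.2  0.1  2.5] w 0.0385 q7 1.72
 shift(tool,units) [ 0.02 -0.03  0.01]  rotx units 0.01 tilt units [ 0.    0.03 -0.02]
```

>>> {"method": "arm_command", "body": {"delta_pos": [[0.04, 0, 0], [0, 0, 0]], "rotation": [[0, 0, 0], [0, 0, 0]]}}

```text
clock: 12.35
position: [0.6368, 0.0036, 0.0638]
tool_rot: [0.76, 1.567, 0.817]
force: [-0.5, 2.0, -3.3]
grip_width: 0.0386
```

>>> {"method": "arm_command", "body": {"delta_pos": [[0, 0, 0], [0, 0, 0], [0, 0, 0], [0, 0, 0]], "rotation": [[0, 0, 0], [0, 0, 0], [0, 0, 0], [0, 0, 0]], "gripper": -0.3}}

```text
clock: 12.75
position: [0.6375, 0.0028, 0.0637]
tool_rot: [0.392, 1.566, 0.449]
force: [-0.3, 0.1, 0.1]
grip_width: 0.0555
```

>>> {"method": "arm_command", "body": {"delta_pos": [[-0.5, 0, 0], [-1, 0, 0], [-1, 0, 0], [-1, -0.4, -0.6], [-1, -0.7, -0.9], [0, -0.7, -1], [0, -0.7, -1], [0, -0.7, -1], [0, -0.7, -1], [0, -0.5, -0.8]], "rotation": [[0, 0, 0], [0, 0, 0], [0, 0, 0], [0, 0, 0], [0, 0, 0], [0, 0, 0], [0, 0, 0], [0, 0, 0], [0, 0, 0], [0, 0, 0]]}}

```text
clock: 13.75
position: [0.4522, -0.1431, 0.2112]
tool_rot: [0.119, 1.557, 0.18]
force: [0.4, -0.4, -0.0]
grip_width: 0.0555
```

>>> {"method": "arm_command", "body": {"delta_pos": [[0, 0, 0], [0, 0, 0], [0, 0, 0], [0, 0, 0], [0, 0, 0], [0, 0, 0]], "rotation": [[1, 0, 0], [1, 0, 0], [1, 0, 0], [1, 0, 0], [0.8, 0, 0], [0, 0, 0]], "gripper": -1}}

```text
clock: 14.35
position: [0.4489, -0.1472, 0.2178]
tool_rot: [0.649, 1.55, 0.179]
force: [-0.8, 0.4, 1.0]
grip_width: 0.0855
```

```bash
python3 - <<'E'
from h import *
go(.456,-.143,.2,1.127)
im,p=snap('wrist','w6.png'); b=im[:,:,::-1]
a=ortho('wrist',b,p,.43,-.13,.006,.07,0.4e-3,.07)[:350,:350]
t,pt=snap('top','t6.png'); c=ortho('top',t[:,:,::-1],pt,.57,.0,.036,.15,1e-3,.25)[:300,:450]
v=np.zeros((400,800,3),'u1'); v[:350,:350]=a; v[:300,350:]=c
cv2.imwrite('pics/v6.png',v)
E
```

```text
clk 14.3 at [ 0.4489 -0.1472  0.2178] phi 1.101 F [-0.8  0.4  1. ] w 0.0855 q7 1.51
 shift(tool,units) [0.6  0.22 0.14]  rotx units -0.25 tilt units [-0.    0.16 -0.12]
```

View pics/v6.png

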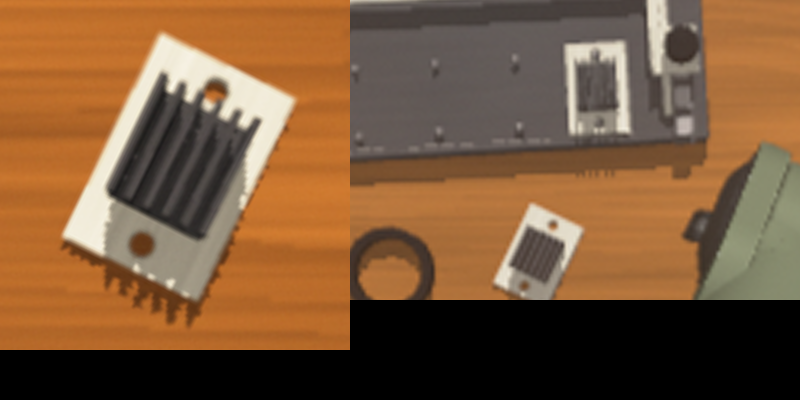

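Module 1 sits on station 0. Module B is at (0.433,-0.132) with yaw -0.445.

>>> {"method": "arm_command", "body": {"delta_pos": [[0, 0, 0], [0, 0, 0]], "rotation": [[-0.25, 0.16, -0.12], [0, 0, 0]]}}

```text
clock: 14.65
position: [0.449, -0.1472, 0.2181]
tool_rot: [-2.405, 1.57, -2.838]
force: [-0.2, 0.5, -0.4]
grip_width: 0.0853
```

```bash
python3 - <<'E'
from h import *
go(.4328,-.132,.030,1.126)
E
```

```text
clk 14.7 at [ 0.449  -0.1472  0.2181] phi 1.138 F [-0.2  0.5 -0.4] w 0.0853 q7 1.53
 shift(tool,units) [ 6.27  0.24 -0.7 ]  rotx units 0.11 tilt units [-0.   -0.01  0.01]
```

>>> {"method": "arm_command", "body": {"delta_pos": [[1, 0.24, -0.7], [1, 0, 0], [1, 0, 0], [1, 0, 0], [0.8, 0, 0], [0, 0, 0]], "rotation": [[0.1, 0, 0], [0, 0, 0], [0, 0, 0], [0, 0, 0], [0, 0, 0], [0, 0, 0]]}}

```text
clock: 15.25
position: [0.4341, -0.1312, 0.0702]
tool_rot: [0.504, 1.569, 0.069]
force: [-0.1, 0.5, 1.4]
grip_width: 0.0852
```

```bash
python3 - <<'E'
from h import *
go(.4328,-.132,.031,1.126)
E
```

```text
clk 15.2 at [ 0.4341 -0.1312  0.0702] phi 1.136 F [-0.1  0.5  1.4] w 0.0852 q7 1.65
 shift(tool,units) [ 1.31 -0.04 -0.03]  rotx units 0.09 tilt units [-0.    0.01 -0.01]
```

>>> {"method": "arm_command", "body": {"delta_pos": [[0.6, -0.04, -0.03], [0.5, 0, 0], [0.2, 0, 0], [0, 0, 0]], "rotation": [[0.1, 0, 0], [0, 0, 0], [0, 0, 0], [0, 0, 0]]}}

```text
clock: 15.65
position: [0.4344, -0.1326, 0.0331]
tool_rot: [0.543, 1.568, 0.099]
force: [-0.1, -0.2, 0.7]
grip_width: 0.0854
```

>>> {"method": "arm_command", "body": {"delta_pos": [[0, 0, 0], [0, 0, 0], [0, 0, 0], [0, 0, 0], [0, 0, 0], [0, 0, 0]], "rotation": [[0, 0, 0], [0, 0, 0], [0, 0, 0], [0, 0, 0], [0, 0, 0], [0, 0, 0]], "gripper": 1, "grip_force": 70}}

```text
clock: 16.25
position: [0.4359, -0.1326, 0.0365]
tool_rot: [0.446, 1.564, 0.004]
force: [0.2, -0.9, -1.6]
grip_width: 0.0388
```

>>> {"method": "arm_command", "body": {"delta_pos": [[-0.6, 0, 0], [-1, 0, 0], [-1, 0, 0], [-1, 0, 0], [-1, 0, 0], [0, 0, 0]], "rotation": [[0, 0, 0], [0, 0, 0], [0, 0, 0], [0, 0, 0], [0, 0, 0], [0, 0, 0]]}}

```text
clock: 16.85
position: [0.4337, -0.1326, 0.1788]
tool_rot: [0.674, 1.567, 0.23]
force: [1.6, 0.4, -2.5]
grip_width: 0.0387
```

```bash
python3 - <<'E'
from h import *
go(.6325,.084,.18,1.627)
E
```

```text
clk 16.9 at [ 0.4337 -0.1326  0.1788] phi 1.128 F [ 1.6  0.4 -2.5] w 0.0387 q7 1.54
 shift(tool,units) [-0.01  9.37  2.89]  rotx units -4.77 tilt units [-0.    0.03 -0.02]
```

>>> {"method": "arm_command", "body": {"delta_pos": [[0, 0.95, 0.29], [0, 0.95, 0.29], [0, 0.95, 0.29], [0, 0.95, 0.29], [0, 0.95, 0.29], [0, 0.95, 0.29], [0, 0.95, 0.29], [0, 0.95, 0.29], [0, 0.95, 0.29], [0, 0.8, 0.28]], "rotation": [[0, 0, 0], [0, 0, 0], [0, 0, 0], [0, 0, 0], [0, 0, 0], [0, 0, 0], [0, 0, 0], [0, 0, 0], [0, 0, 0], [0, 0, 0]]}}

```text
clock: 17.85
position: [0.6352, 0.0902, 0.1728]
tool_rot: [-3.028, 1.567, 2.808]
force: [0.3, 0.7, -2.3]
grip_width: 0.0387
```

>>> {"method": "arm_command", "body": {"delta_pos": [[0, 0, 0], [0, 0, 0], [0, 0, 0], [0, 0, 0], [0, 0, 0], [0, 0, 0]], "rotation": [[-1, 0, 0], [-1, 0, 0], [-1, 0, 0], [-1, 0, 0], [-0.75, 0, 0], [0, 0, 0]]}}

```text
clock: 18.45
position: [0.6342, 0.095, 0.1642]
tool_rot: [2.925, 1.559, 3.0]
force: [1.6, -0.2, -2.3]
grip_width: 0.0384
```

```bash
python3 - <<'E'
from h import *
go(.6327,.084,.18,1.627)
im,p=snap('wrist','w7.png')
E
```

```text
clk 18.4 at [0.6342 0.095  0.1642] phi 1.646 F [ 1.6 -0.2 -2.3] w 0.0384 q7 1.56
 shift(tool,units) [-0.53 -0.36 -0.09]  rotx units 0.18 tilt units [ 0.   -0.11 -0.02]
```

View pics/w7.png

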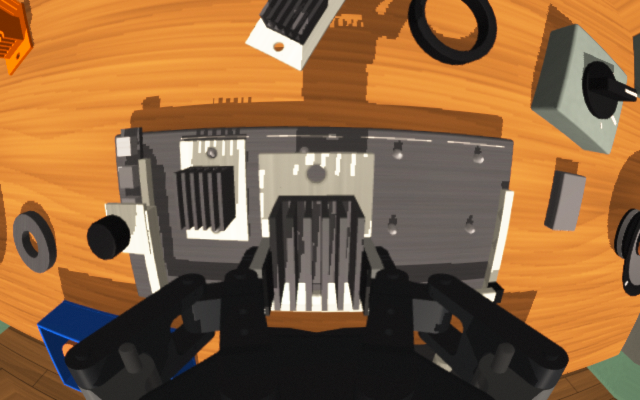

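```bash
python3 - <<'E'
from h import *
p=optics.camera_params('wrist'); q,R,s=pose()
for d in(.028,.0305):
  for uv in((316,173),(259,153),(375,153)):
    o,dd=ray('wrist',uv,p); o=R.T@(o-q); dd=R.T@dd; print(d,uv,(o+dd*(d-o[0])/dd[0]).round(4))
E
```

```text
0.028 (316, 173) [ 0.028   0.0003 -0.0375]
0.028 (259, 153) [ 0.028  -0.0289 -0.0482]
0.028 (375, 153) [ 0.028   0.0306 -0.0481]
0.0305 (316, 173) [ 0.0305  0.0003 -0.0371]
0.0305 (259, 153) [ 0.0305 -0.0294 -0.0479]
0.0305 (375, 153) [ 0.0305  0.0311 -0.0479]
```

>>> {"method": "arm_command", "body": {"delta_pos": [[0, -0.38, -0.06], [0, 0, 0]], "rotation": [[0.18, -0.11, 0], [0, 0, 0]]}}

```text
clock: 18.7
position: [0.6327, 0.0821, 0.1632]
tool_rot: [1.97, 1.569, 2.017]
force: [-0.9, -0.2, -1.4]
grip_width: 0.0386
```

>>> {"method": "arm_command", "body": {"delta_pos": [[0.8, 0, 0], [0.8, 0, 0], [0.6, 0, 0], [0.2, 0, 0], [0, 0, 0]], "rotation": [[0, 0, 0], [0, 0, 0], [0, 0, 0], [0, 0, 0], [0, 0, 0]]}}

```text
clock: 19.2
position: [0.6332, 0.081, 0.0898]
tool_rot: [0.796, 1.568, 0.834]
force: [-0.2, -0.3, -1.4]
grip_width: 0.0383
```

```bash
python3 - <<'E'
from h import *
go(.6333,.0832,.078,1.627)
E
```

```text
clk 19.2 at [0.6332 0.081  0.0898] phi 1.609 F [-0.2 -0.3 -1.4] w 0.0383 q7 1.57
 shift(tool,units) [0.39 0.07 0.01]  rotx units -0.17 tilt units [-0.    0.02 -0.02]
```

>>> {"method": "arm_command", "body": {"delta_pos": [[0.1, 0.07, 0], [0.2, 0, 0], [0.1, 0, 0], [0, 0, 0]], "rotation": [[-0.17, 0, 0], [0, 0, 0], [0, 0, 0], [0, 0, 0]]}}

```text
clock: 19.6
position: [0.6343, 0.0836, 0.0793]
tool_rot: [0.424, 1.565, 0.482]
force: [0.2, 0.2, -1.6]
grip_width: 0.0386
```

```bash
python3 - <<'E'
from h import *
go(.6333,.0832,.065,1.627)
E
```

```text
clk 19.6 at [0.6343 0.0836 0.0793] phi 1.628 F [ 0.2  0.2 -1.6] w 0.0386 q7 1.59
 shift(tool,units) [ 0.48 -0.01 -0.04]  rotx units 0.01 tilt units [-0.    0.05 -0.02]
```

>>> {"method": "arm_command", "body": {"delta_pos": [[0.05, -0.02, -0.04], [0.1, 0, 0], [0.1, 0, 0], [0.1, 0, 0], [0.1, 0, 0], [0.05, 0, 0], [0, 0, 0]], "rotation": [[0, 0.05, -0.02], [0, 0, 0], [0, 0, 0], [0, 0, 0], [0, 0, 0], [0, 0, 0], [0, 0, 0]]}}

```text
clock: 20.3
position: [0.6328, 0.0838, 0.0663]
tool_rot: [1.928, 1.569, 1.985]
force: [-2.3, 1.3, -3.3]
grip_width: 0.0385
```

```bash
python3 - <<'E'
from h import *
go(.6333,.0832,.065,1.627)
E
```

```text
clk 20.3 at [0.6328 0.0838 0.0663] phi 1.628 F [-2.3  1.3 -3.3] w 0.0385 q7 1.59
 shift(tool,units) [ 0.04 -0.02  0.02]  rotx units 0.01 tilt units [-0.   -0.01 -0.02]
```

>>> {"method": "arm_command", "body": {"delta_pos": [[0.08, -0.02, 0.02], [0.04, 0, 0], [0, 0, 0]], "rotation": [[0, 0, 0], [0, 0, 0], [0, 0, 0]]}}

```text
clock: 20.6
position: [0.6328, 0.0838, 0.0663]
tool_rot: [1.922, 1.567, 1.979]
force: [-0.7, 0.6, -2.8]
grip_width: 0.0384
```

```bash
python3 - <<'E'
from h import *
go(.6333,.0832,.065,1.627)
E
```

```text
clk 20.6 at [0.6328 0.0838 0.0663] phi 1.628 F [-0.7  0.6 -2.8] w 0.0384 q7 1.59
 shift(tool,units) [ 0.04 -0.02  0.02]  rotx units 0.01 tilt units [ 0.   -0.01 -0.04]
```

>>> {"method": "arm_command", "body": {"delta_pos": [[0.15, 0, 0]], "rotation": [[0, 0, 0]]}}

```text
clock: 20.7
position: [0.6337, 0.0838, 0.0641]
tool_rot: [1.398, 1.566, 1.455]
force: [-17.4, 8.0, 66.0]
grip_width: 0.0387
```

>>> {"method": "arm_command", "body": {"delta_pos": [[0, 0, 0]], "rotation": [[0, 0, 0]]}}

```text
clock: 20.8
position: [0.634, 0.0838, 0.0646]
tool_rot: [1.269, 1.566, 1.325]
force: [-2.8, 0.8, -2.7]
grip_width: 0.0387
```

```bash
python3 - <<'E'
from h import *
go(.6333,.0832,.065,1.627)
E
```

```text
clk 20.8 at [0.634  0.0838 0.0646] phi 1.628 F [-2.8  0.8 -2.7] w 0.0387 q7 1.59
 shift(tool,units) [-0.01 -0.02 -0.02]  rotx units 0.01 tilt units [-0.    0.01 -0.05]
```

>>> {"method": "arm_command", "body": {"delta_pos": [[0, 0, 0], [0, 0, 0], [0, 0, 0], [0, 0, 0]], "rotation": [[0, 0, 0], [0, 0, 0], [0, 0, 0], [0, 0, 0]], "gripper": -0.3}}

```text
clock: 21.2
position: [0.6348, 0.0832, 0.064]
tool_rot: [0.929, 1.566, 0.985]
force: [-0.0, 0.0, -0.3]
grip_width: 0.0556
```

>>> {"method": "arm_command", "body": {"delta_pos": [[-0.5, 0, 0], [-1, 0, 0], [-1, 0, 0], [-1, 0, -0.5], [-1, -0.2, -0.9], [0, -0.2, -1], [0, -0.2, -1], [0, -0.2, -1], [0, -0.1, -0.4], [0, 0, 0]], "rotation": [[0, 0, 0], [0, 0, 0], [0, 0, 0], [0, 0, 0], [0, 0, 0], [0, 0, 0], [0, 0, 0], [0, 0, 0], [0, 0, 0], [0, 0, 0]]}}

```text
clock: 22.2
position: [0.4877, 0.0456, 0.2119]
tool_rot: [0.548, 1.559, 0.603]
force: [0.7, 0.3, 0.6]
grip_width: 0.0557
```

>>> {"method": "arm_command", "body": {"delta_pos": [[0, 0, 0], [0, 0, 0], [0, 0, 0], [0, 0, 0], [0, 0, 0], [0, 0, 0]], "rotation": [[1, 0, 0], [1, 0, 0], [1, 0, 0], [1, 0, 0], [0.6, 0, 0], [0, 0, 0]], "gripper": -1}}

```text
clock: 22.8
position: [0.4924, 0.0467, 0.2163]
tool_rot: [0.944, 1.553, 0.499]
force: [0.3, 0.2, -0.2]
grip_width: 0.0854
```

```bash
python3 - <<'E'
from h import *
go(.491,.05,.2,1.134)
im,p=snap('wrist','w8.png'); b=im[:,:,::-1]
a=ortho('wrist',b,p,.46,.06,.006,.07,0.4e-3,.07)[:350,:350]
t,pt=snap('top','t8.png'); c=ortho('top',t[:,:,::-1],pt,.57,.05,.036,.2,1e-3,.225)[:400,:450]
v=np.zeros((400,800,3),'u1'); v[:350,:350]=a; v[:400,350:]=c
cv2.imwrite('pics/v8.png',v)
E
```

```text
clk 22.8 at [0.4924 0.0467 0.2163] phi 1.125 F [ 0.3  0.2 -0.2] w 0.0854 q7 1.12
 shift(tool,units) [ 0.54  0.07 -0.1 ]  rotx units -0.08 tilt units [ 0.    0.1  -0.14]
```

View pics/v8.png

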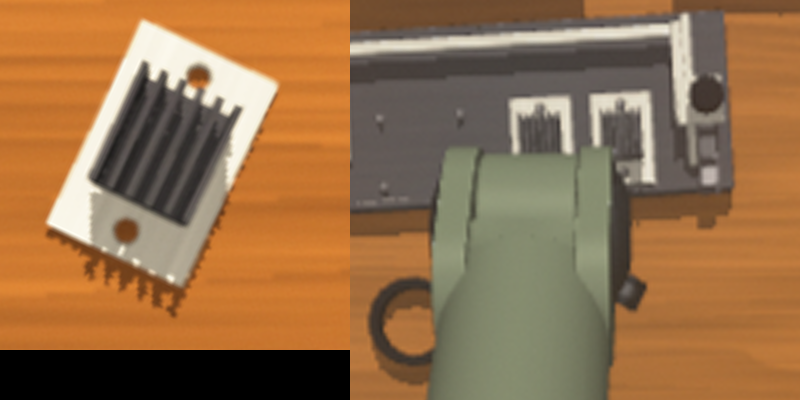

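>>> {"method": "arm_command", "body": {"delta_pos": [[0, 0, 0], [0, 0, 0]], "rotation": [[-0.08, 0.1, -0.14], [0, 0, 0]]}}

```text
clock: 23.1
position: [0.4926, 0.0467, 0.2165]
tool_rot: [-2.093, 1.569, -2.523]
force: [0.5, -0.4, 0.5]
grip_width: 0.0851
```

```bash
python3 - <<'E'
from h import *
go(.4682,.065,.031,1.133)
E
```

```text
clk 23.1 at [0.4926 0.0467 0.2165] phi 1.141 F [ 0.5 -0.4  0.5] w 0.0851 q7 1.12
 shift(tool,units) [ 6.18  0.22 -0.99]  rotx units 0.08 tilt units [-0.   -0.01  0.01]
```

>>> {"method": "arm_command", "body": {"delta_pos": [[0.5, 0.22, -0.99], [1, 0, 0], [1, 0, 0], [1, 0, 0], [1, 0, 0], [0.4, 0, 0], [0, 0, 0]], "rotation": [[0.08, 0, 0], [0, 0, 0], [0, 0, 0], [0, 0, 0], [0, 0, 0], [0, 0, 0], [0, 0, 0]]}}

```text
clock: 23.8
position: [0.4695, 0.0666, 0.0651]
tool_rot: [0.95, 1.569, 0.519]
force: [-0.2, 0.0, -0.1]
grip_width: 0.0852
```

```bash
python3 - <<'E'
from h import *
go(.4682,.065,.031,1.133)
E
```

```text
clk 23.8 at [0.4695 0.0666 0.0651] phi 1.139 F [-0.2  0.  -0.1] w 0.0852 q7 1.20
 shift(tool,units) [ 1.14 -0.07 -0.02]  rotx units 0.06 tilt units [-0.    0.01 -0.01]
```

>>> {"method": "arm_command", "body": {"delta_pos": [[0.5, -0.07, -0.02], [0.5, 0, 0], [0.15, 0, 0], [0, 0, 0]], "rotation": [[0.06, 0, 0], [0, 0, 0], [0, 0, 0], [0, 0, 0]]}}

```text
clock: 24.2
position: [0.4697, 0.0651, 0.0319]
tool_rot: [0.907, 1.567, 0.471]
force: [0.4, -0.6, 1.1]
grip_width: 0.0856
```

>>> {"method": "arm_command", "body": {"delta_pos": [[0, 0, 0], [0, 0, 0], [0, 0, 0], [0, 0, 0], [0, 0, 0], [0, 0, 0]], "rotation": [[0, 0, 0], [0, 0, 0], [0, 0, 0], [0, 0, 0], [0, 0, 0], [0, 0, 0]], "gripper": 1, "grip_force": 70}}

```text
clock: 24.8
position: [0.471, 0.0656, 0.0349]
tool_rot: [0.826, 1.563, 0.391]
force: [0.2, -0.2, -2.2]
grip_width: 0.0387
```

>>> {"method": "arm_command", "body": {"delta_pos": [[-0.6, 0, 0], [-1, 0, 0], [-1, 0, 0], [-1, 0, 0], [-1, 0, 0], [0, 0, 0]], "rotation": [[0, 0, 0], [0, 0, 0], [0, 0, 0], [0, 0, 0], [0, 0, 0], [0, 0, 0]]}}

```text
clock: 25.4
position: [0.4689, 0.0647, 0.1771]
tool_rot: [1.012, 1.567, 0.576]
force: [-0.7, 0.1, -3.1]
grip_width: 0.0388
```

```bash
python3 - <<'E'
from h import *
go(.629,.1632,.18,1.627)
E
```

```text
clk 25.4 at [0.4689 0.0647 0.1771] phi 1.135 F [-0.7  0.1 -3.1] w 0.0388 q7 1.11
 shift(tool,units) [-0.07  5.23  3.45]  rotx units -4.70 tilt units [-0.    0.02 -0.03]
```

>>> {"method": "arm_command", "body": {"delta_pos": [[0, 0.87, 0.57], [0, 0.87, 0.57], [0, 0.87, 0.57], [0, 0.87, 0.57], [0, 0.87, 0.57], [0, 0.8, 0.55], [0, 0, 0]], "rotation": [[0, 0, 0], [0, 0, 0], [0, 0, 0], [0, 0, 0], [0, 0, 0], [0, 0, 0], [0, 0, 0]]}}

```text
clock: 26.1
position: [0.6298, 0.1659, 0.173]
tool_rot: [2.402, 1.567, 1.967]
force: [-1.1, 0.0, -2.8]
grip_width: 0.0388
```

>>> {"method": "arm_command", "body": {"delta_pos": [[0, 0, 0], [0, 0, 0], [0, 0, 0], [0, 0, 0], [0, 0, 0], [0, 0, 0]], "rotation": [[-1, 0, 0], [-1, 0, 0], [-1, 0, 0], [-1, 0, 0], [-0.6, 0, 0], [0, 0, 0]]}}

```text
clock: 26.7
position: [0.6261, 0.1647, 0.1657]
tool_rot: [3.022, 1.56, 3.087]
force: [0.3, -0.6, -2.8]
grip_width: 0.0387
```

```bash
python3 - <<'E'
from h import *
go(.629,.1632,.17,1.627)
im,p=snap('wrist','w9.png'); b=im
# compare module look with w7 by template match of hole region
a=cv2.imread('pics/w7.png')[140:200,250:385]
r=cv2.matchTemplate(b[100:240,210:425,::-1].copy(),a,cv2.TM_CCOEFF_NORMED); _,m,_,l=cv2.minMaxLoc(r); print('match',m,'shift px',l[0]-40,l[1]-40)
cv2.imwrite('pics/v9.png',cv2.resize(b[90:250,210:430,::-1],None,fx=3,fy=3))
E
```

```text
clk 26.7 at [0.6261 0.1647 0.1657] phi 1.636 F [ 0.3 -0.6 -2.8] w 0.0387 q7 1.43
 shift(tool,units) [-0.15 -0.06  0.09]  rotx units 0.09 tilt units [ 0.   -0.1  -0.01]
match 0.7742555737495422 shift px 1 2
```

View pics/v9.png

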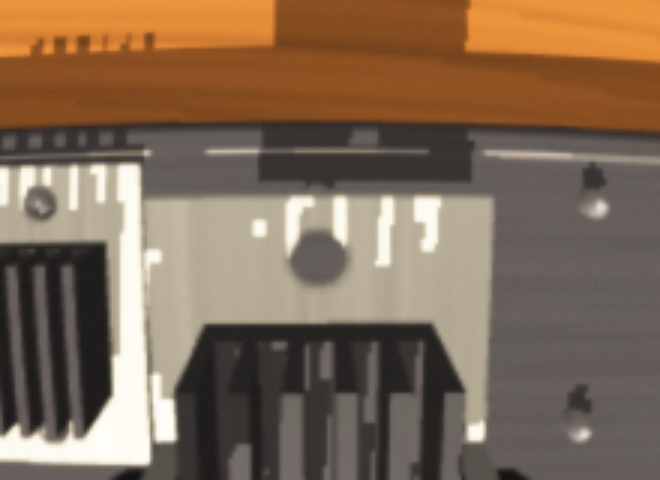

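>>> {"method": "arm_command", "body": {"delta_pos": [[0, -0.05, 0.07], [0, 0, 0]], "rotation": [[0.08, -0.1, 0], [0, 0, 0]]}}

```text
clock: 26.95
position: [0.628, 0.1629, 0.1649]
tool_rot: [1.88, 1.57, 1.93]
force: [0.1, -0.2, -2.3]
grip_width: 0.0389
```

>>> {"method": "arm_command", "body": {"delta_pos": [[0.8, 0, 0], [0.8, 0, 0], [0.6, 0, 0], [0.3, 0, 0], [0, 0, 0]], "rotation": [[0, 0, 0], [0, 0, 0], [0, 0, 0], [0, 0, 0], [0, 0, 0]]}}

```text
clock: 27.45
position: [0.6285, 0.1633, 0.088]
tool_rot: [0.401, 1.569, 0.446]
force: [1.2, 0.5, -2.6]
grip_width: 0.0384
```

```bash
python3 - <<'E'
from h import *
go(.6282,.1630,.078,1.627)
E
```

```text
clk 27.4 at [0.6285 0.1633 0.088 ] phi 1.616 F [ 1.2  0.5 -2.6] w 0.0384 q7 1.44
 shift(tool,units) [ 0.33 -0.01 -0.01]  rotx units -0.11 tilt units [-0.    0.02 -0.01]
```

>>> {"method": "arm_command", "body": {"delta_pos": [[0.1, -0.01, 0], [0.15, 0, 0], [0.1, 0, 0], [0, 0, 0]], "rotation": [[-0.11, 0, 0], [0, 0, 0], [0, 0, 0], [0, 0, 0]]}}

```text
clock: 27.85
position: [0.6297, 0.1633, 0.0791]
tool_rot: [0.301, 1.566, 0.358]
force: [0.3, 0.3, -2.2]
grip_width: 0.0389
```

```bash
python3 - <<'E'
from h import *
go(.6282,.1630,.065,1.627)
E
```

```text
clk 27.9 at [0.6297 0.1633 0.0791] phi 1.628 F [ 0.3  0.3 -2.2] w 0.0389 q7 1.45
 shift(tool,units) [ 0.47 -0.01 -0.05]  rotx units 0.01 tilt units [ 0.    0.05 -0.01]
```

>>> {"method": "arm_command", "body": {"delta_pos": [[0.05, -0.01, -0.05], [0.1, 0, 0], [0.1, 0, 0], [0.1, 0, 0], [0.1, 0, 0], [0.07, 0, 0]], "rotation": [[0, 0.05, -0.01], [0, 0, 0], [0, 0, 0], [0, 0, 0], [0, 0, 0], [0, 0, 0]]}}

```text
clock: 28.45
position: [0.6269, 0.1639, 0.0643]
tool_rot: [2.49, 1.567, 2.547]
force: [-18.7, -4.0, 48.2]
grip_width: 0.0387
```

>>> {"method": "arm_command", "body": {"delta_pos": [[0.06, 0, 0]], "rotation": [[0, 0, 0]]}}

```text
clock: 28.55
position: [0.6269, 0.1638, 0.0643]
tool_rot: [2.393, 1.567, 2.45]
force: [-22.2, -4.1, 53.3]
grip_width: 0.0386
```

```bash
python3 - <<'E'
from h import *
go(.6282,.1630,.065,1.627)
E
```

```text
clk 28.6 at [0.6269 0.1638 0.0643] phi 1.628 F [-22.2  -4.1  53.3] w 0.0386 q7 1.45
 shift(tool,units) [-0.02 -0.03  0.04]  rotx units 0.01 tilt units [-0.   -0.03 -0.02]
```

>>> {"method": "arm_command", "body": {"delta_pos": [[0, 0, 0], [0, 0, 0]], "rotation": [[0, 0, 0], [0, 0, 0]]}}

```text
clock: 28.75
position: [0.6271, 0.1639, 0.065]
tool_rot: [2.185, 1.567, 2.242]
force: [-2.6, 0.5, -2.6]
grip_width: 0.0389
```

>>> {"method": "arm_command", "body": {"delta_pos": [[0, 0, 0], [0, 0, 0], [0, 0, 0], [0, 0, 0]], "rotation": [[0, 0, 0], [0, 0, 0], [0, 0, 0], [0, 0, 0]], "gripper": -0.3}}

```text
clock: 29.15
position: [0.6279, 0.1637, 0.0648]
tool_rot: [1.73, 1.568, 1.787]
force: [0.4, 0.2, -0.2]
grip_width: 0.0555
```

>>> {"method": "arm_command", "body": {"delta_pos": [[-0.5, 0, 0], [-1, 0, 0], [-1, 0, 0], [-1, -0.5, 0], [-1, -1, 0], [0, -1, 0], [0, -1, 0], [0, -1, 0], [0, -1, 0], [0, -1, 0]], "rotation": [[0, 0, 0], [0, 0, 0], [0, 0, 0], [0, 0, 0], [0, 0, 0], [0, 0, 0], [0, 0, 0], [0, 0, 0], [0, 0, 0], [0, 0, 0]]}}

```text
clock: 30.15
position: [0.6405, -0.0333, 0.2158]
tool_rot: [0.55, 1.562, 0.613]
force: [0.3, 0.2, 0.4]
grip_width: 0.056
```

```bash
python3 - <<'E'
from h import *
go(.666,-.0795,.14,1.628)
im,p=snap('wrist','w10.png'); t,pt=snap('top','t10.png');s,_=snap('scene','s10.png')
v=np.zeros((600,800,3),'u1'); v[:400,:640]=t[:,:,::-1]; v[400:600,:320]=cv2.resize(im[:,:,::-1],(320,200)); 
v[400:600,330:730]=cv2.resize(s[190:340,230:400],(400,200),interpolation=cv2.INTER_CUBIC)[:,:,::-1]
cv2.imwrite('pics/v10.png',v)
E
```

```text
clk 30.1 at [ 0.6405 -0.0333  0.2158] phi 1.635 F [0.3 0.2 0.4] w 0.0560 q7 1.73
 shift(tool,units) [ 2.53 -1.6   0.73]  rotx units 0.06 tilt units [-0.    0.07 -0.04]
```

View pics/v10.png

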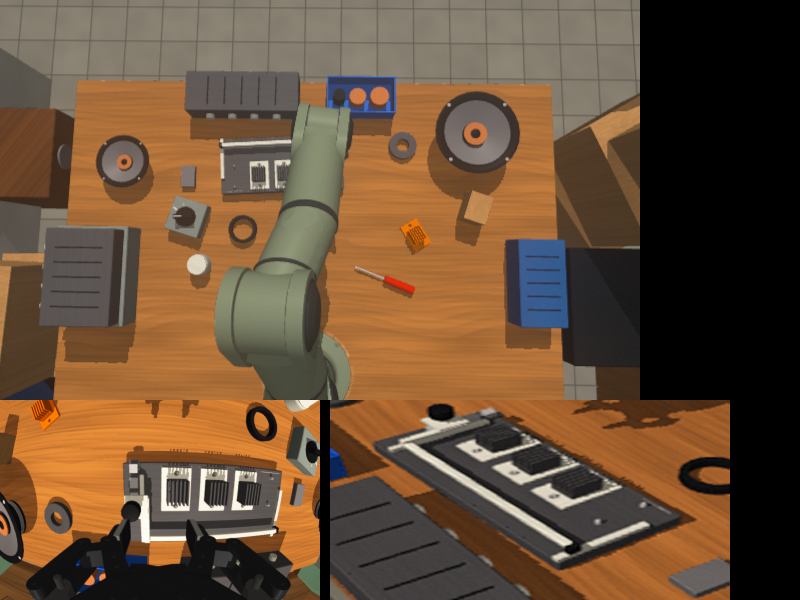

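All three white modules are seated, station 3 stays empty, and no fourth module is anywhere on the counter. Next I close the keeper.

>>> {"method": "arm_command", "body": {"delta_pos": [[0, -0.8, 0.4], [0, -0.8, 0.3], [0.5, 0, 0], [1, 0, 0], [1, 0, 0], [0.6, 0, 0], [0, 0, 0]], "rotation": [[0.06, 0.07, -0.04], [0, 0, 0], [0, 0, 0], [0, 0, 0], [0, 0, 0], [0, 0, 0], [0, 0, 0]], "gripper": -0.6}}

```text
clock: 31.0
position: [0.666, -0.0736, 0.1238]
tool_rot: [0.689, 1.565, 0.75]
force: [-0.9, -0.1, 0.4]
grip_width: 0.0685
```

```bash
python3 - <<'E'
from h import *
go(.6663,-.0793,.091,1.628)
E
```

```text
clk 31.0 at [ 0.666  -0.0736  0.1238] phi 1.632 F [-0.9 -0.1  0.4] w 0.0685 q7 1.81
 shift(tool,units) [ 1.09 -0.19 -0.01]  rotx units 0.04 tilt units [-0.    0.04 -0.03]
```

>>> {"method": "arm_command", "body": {"delta_pos": [[0, -0.19, -0.01], [0, 0, 0], [0.5, 0, 0], [0.4, 0, 0], [0.2, 0, 0], [0, 0, 0]], "rotation": [[0.04, 0.04, -0.03], [0, 0, 0], [0, 0, 0], [0, 0, 0], [0, 0, 0], [0, 0, 0]]}}

```text
clock: 31.6
position: [0.6676, -0.0777, 0.0923]
tool_rot: [0.141, 1.567, 0.2]
force: [0.3, 0.6, 0.4]
grip_width: 0.0683
```

>>> {"method": "arm_command", "body": {"delta_pos": [[0, 0, 0], [0, 0, 0], [0, 0, 0], [0, 0, 0], [0, 0, 0], [0, 0, 0]], "rotation": [[0, 0, 0], [0, 0, 0], [0, 0, 0], [0, 0, 0], [0, 0, 0], [0, 0, 0]], "gripper": 1, "grip_force": 40}}

```text
clock: 32.2
position: [0.6679, -0.0788, 0.0931]
tool_rot: [-0.093, 1.566, -0.036]
force: [0.4, -0.6, -3.3]
grip_width: 0.0324
```

```bash
python3 - <<'E'
from h import *
go(.6663,-.0793,.091,1.628)
E
```

```text
clk 32.2 at [ 0.6679 -0.0788  0.0931] phi 1.628 F [ 0.4 -0.6 -3.3] w 0.0324 q7 1.82
 shift(tool,units) [ 0.07 -0.01 -0.06]  rotx units 0.00 tilt units [-0.    0.05  0.  ]
```

>>> {"method": "arm_command", "body": {"delta_pos": [[-0.25, 0, 0], [-0.25, 0, 0], [-0.1, 0, 0], [0, 0, 0]], "rotation": [[0, 0, 0], [0, 0, 0], [0, 0, 0], [0, 0, 0]]}}

```text
clock: 32.6
position: [0.6676, -0.0788, 0.1127]
tool_rot: [-0.121, 1.566, -0.063]
force: [-0.7, -1.3, -4.9]
grip_width: 0.0324
```

>>> {"method": "arm_command", "body": {"delta_pos": [[0, 0, -0.4], [0, 0, -0.5], [0, 0, -0.5], [0, 0, -0.4], [0, 0, -0.2], [0, 0, 0]], "rotation": [[0, 0, 0], [0, 0, 0], [0, 0, 0], [0, 0, 0], [0, 0, 0], [0, 0, 0]]}}

```text
clock: 33.2
position: [0.6071, -0.0825, 0.113]
tool_rot: [-0.155, 1.563, -0.098]
force: [0.5, -2.5, -7.5]
grip_width: 0.0322
```

```bash
python3 - <<'E'
from h import *
go(.6679-.0599,-.0788-.0034,.1124,1.628)
E
```

```text
clk 33.2 at [ 0.6071 -0.0825  0.113 ] phi 1.628 F [ 0.5 -2.5 -7.5] w 0.0322 q7 1.84
 shift(tool,units) [0.02 0.01 0.03]  rotx units 0.00 tilt units [0.   0.08 0.01]
```

>>> {"method": "arm_command", "body": {"delta_pos": [[0.25, 0, 0.02], [0.25, 0, 0], [0.15, 0, 0], [0, 0, 0]], "rotation": [[0, 0, 0], [0, 0, 0], [0, 0, 0], [0, 0, 0]]}}

```text
clock: 33.6
position: [0.6103, -0.0824, 0.0926]
tool_rot: [-0.13, 1.56, -0.073]
force: [-1.2, -0.5, 14.3]
grip_width: 0.0328
```

```bash
python3 - <<'E'
from h import *
go(.6074,-.0825,.092,1.628)
E
```

```text
clk 33.6 at [ 0.6103 -0.0824  0.0926] phi 1.629 F [-1.2 -0.5 14.3] w 0.0328 q7 1.84
 shift(tool,units) [ 0.02  0.   -0.1 ]  rotx units 0.01 tilt units [0.   0.1  0.01]
```

>>> {"method": "arm_command", "body": {"delta_pos": [[0, 0, 0], [0, 0, 0], [0, 0, 0], [0, 0, 0]], "rotation": [[0, 0, 0], [0, 0, 0], [0, 0, 0], [0, 0, 0]], "gripper": -0.6}}

```text
clock: 34.0
position: [0.6115, -0.0818, 0.0919]
tool_rot: [-0.098, 1.559, -0.039]
force: [-0.6, -0.5, -0.1]
grip_width: 0.0677
```

>>> {"method": "arm_command", "body": {"delta_pos": [[-0.5, 0, 0], [-1, 0, 0], [-1, 0, 0], [-1, 1, -0.3], [-1, 1, -0.3], [-0.3, 1, -0.3], [0, 1, -0.3], [0, 1, -0.3], [0, 1, -0.3], [0, 1, -0.3]], "rotation": [[0, 0.1, 0], [0, 0, 0], [0, 0, 0], [0, 0, 0], [0, 0, 0], [0, 0, 0], [0, 0, 0], [0, 0, 0], [0, 0, 0], [0, 0, 0]]}}

```text
clock: 35.0
position: [0.5344, 0.1275, 0.241]
tool_rot: [-0.572, 1.569, -0.52]
force: [0.7, 0.1, 0.9]
grip_width: 0.0682
```

```bash
python3 - <<'E'
from h import *
go(.486,.379,.2,1.628)
im,p=snap('wrist','w11.png'); t,pt=snap('top','t11.png'); s,ps=snap('scene','s11.png')
v=np.zeros((600,800,3),'u1')
v[:300,:480]=cv2.resize(im[:,:,::-1],(480,300)); 
k=ortho('top',t[:,:,::-1],pt,.605,-.083,.1,.04,0.4e-3,.04)[:200,:200]; v[310:510,:200]=k
k0=ortho('top',cv2.imread('pics/top0.png'),pt,.605,-.083,.1,.04,0.4e-3,.04)[:200,:200]; v[310:510,210:410]=k0
u,w=map(int,w2p('scene',(.605,-.083,.09),ps)); c=lambda a:cv2.resize(a[w-25:w+25,u-25:u+25],(180,180),interpolation=cv2.INTER_CUBIC)
v[:180,490:670]=c(s[:,:,::-1]); v[190:370,490:670]=c(cv2.imread('pics/scene0.png'))
d=ortho('top',t[:,:,::-1],pt,.486,.379,.06,.07,0.4e-3,.07)[:220,:350]; d=ortho('top',t[:,:,::-1],pt,.486,.379,.058,.055,0.5e-3,.055)[:220,:220]; v[375:595,490:710]=d
cv2.imwrite('pics/v11.png',v)
E
```

```text
clk 35.0 at [0.5344 0.1275 0.241 ] phi 1.622 F [0.7 0.1 0.9] w 0.0682 q7 1.39
 shift(tool,units) [ 1.36  8.46 -1.18]  rotx units -0.06 tilt units [-0.    0.01  0.01]
```

View pics/v11.png

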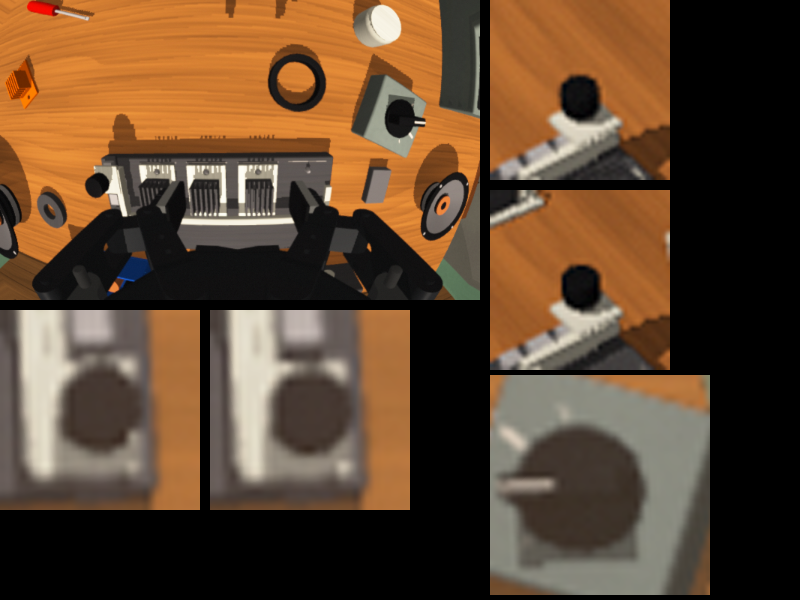

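>>> {"method": "arm_command", "body": {"delta_pos": [[0, 1, -0.14], [0, 1, -0.14], [0, 1, -0.14], [0, 1, -0.14], [0, 1, -0.14], [0, 1, -0.14], [0, 1, -0.14], [0, 1, -0.14], [0, 0.5, -0.1], [0, 0, 0]], "rotation": [[0, 0, 0], [0, 0, 0], [0, 0, 0], [0, 0, 0], [0, 0, 0], [0, 0, 0], [0, 0, 0], [0, 0, 0], [0, 0, 0], [0, 0, 0]], "gripper": -0.4}}

```text
clock: 36.15
position: [0.4893, 0.3804, 0.2398]
tool_rot: [-0.914, 1.565, -0.873]
force: [-0.6, -0.0, -0.1]
grip_width: 0.0599
```

```bash
cat > dial.py <<'E'
from h import *
import sys
def an(n,b,p,c=(.4845,.388)):
    px=.25e-3; H=.05
    def g(z): return ortho(n,b,p,c[0],c[1],z,H,px)
    def xy(r,cl): return c[0]+H-r*px, c[1]+H-cl*px
    a=g(.058); gr=cv2.cvtColor(a,cv2.COLOR_BGR2GRAY)
    cn,_=cv2.findContours((gr<75).astype('u1'),cv2.RETR_EXTERNAL,cv2.CHAIN_APPROX_NONE); k=max(cn,key=cv2.contourArea)
    (cx,cy),r=cv2.minEnclosingCircle(k); M=cv2.moments(k); print(n,'disc centre',np.round(xy(cy,cx),4),'r mm',round(r*px*1e3,1),'moment c',np.round(xy(M['m01']/M['m00'],M['m10']/M['m00']),4))
    a=g(.088); gr=cv2.cvtColor(a,cv2.COLOR_BGR2GRAY); hsv=cv2.cvtColor(a,cv2.COLOR_BGR2HSV)
    m=((gr>170)&(hsv[...,1]<70)).astype('u1'); nc,lab,st,ce=cv2.connectedComponentsWithStats(m)
    for i in range(1,nc):
        if st[i,4]<150: continue
        Y,X=np.where(lab==i); d=np.c_[-Y,-X]*px; d=d-d.mean(0); u,s,vt=np.linalg.svd(d,full_matrices=False)
        print('  white blob @z.088',np.round(xy(ce[i][1],ce[i][0]),4),'area mm2 %.0f'%(st[i,4]*px*px*1e6),'axis %.3f'%(np.arctan2(vt[0,1],vt[0,0])%np.pi),'len/wid',np.round(s[:2]/np.sqrt(len(Y))*3.46e3,1))
    return a
if __name__=='__main__':
    go(.4845,.388,.2,0)
    p=optics.camera_params('wrist'); im=optics.grab_frame('wrist'); b=im[:,:,::-1].copy(); cv2.imwrite('pics/wd.png',b)
    a=an('wrist',b,p); cv2.imwrite('pics/d_w.png',a)
    a=an('top',cv2.imread('pics/t11.png'),optics.camera_params('top'))
E
python3 dial.py; python3 - <<'E'
from h import *
ps=optics.camera_params('scene'); u,w=map(int,w2p('scene',(.605,-.083,.09),ps))
A=cv2.imread('pics/scene0.png')[w-8:w+8,u-8:u+8]; B=cv2.imread('pics/s11.png')[w-16:w+16,u-16:u+16]
r=cv2.matchTemplate(cv2.resize(B,None,fx=4,fy=4,interpolation=2),cv2.resize(A,None,fx=4,fy=4,interpolation=2),cv2.TM_CCOEFF_NORMED); _,m,_,l=cv2.minMaxLoc(r)
o=np.array(w2p('scene',(.605,-.083,.1),ps)); print('knob shift px',(np.array(l)-32)/4,m,'10mm up =',np.array(w2p('scene',(.605,-.083,.11),ps))-o,'10mm x',np.array(w2p('scene',(.615,-.083,.1),ps))-o)
E
```

```text
clk 36.1 at [0.4893 0.3804 0.2398] phi 1.612 F [-0.6 -0.  -0.1] w 0.0599 q7 0.95
 shift(tool,units) [ 1.33  0.26 -0.15]  rotx units -14.61 tilt units [-0.    0.03  0.04]
wrist disc centre [0.4868 0.3926] r mm 34.1 moment c [0.485  0.3908]
  white blob @z.088 [0.5053 0.3804] area mm2 2317 axis 1.076 len/wid [101.2  44.9]
  white blob @z.088 [0.4854 0.4077] area mm2 93 axis 1.632 len/wid [25.9  3.5]
  white blob @z.088 [0.477  0.4247] area mm2 29 axis 1.705 len/wid [6.4 4.4]
top disc centre [0.4824 0.3911] r mm 33.8 moment c [0.4827 0.3885]
  white blob @z.088 [0.5073 0.4127] area mm2 71 axis 0.886 len/wid [13.   5.3]
knob shift px [-0.25  0.  ] 0.993496298789978 10mm up = [-0.1718522  -2.42354372] 10mm x [-2.81378969  1.25810211]
```

>>> {"method": "arm_command", "body": {"delta_pos": [[0, 0.3, -0.1], [0, 0, 0], [0, 0, 0], [0, 0, 0], [0, 0, 0], [0, 0, 0], [0, 0, 0], [0, 0, 0], [0, 0, 0], [0, 0, 0]], "rotation": [[0, 0, 0], [1, 0, 0], [1, 0, 0], [1, 0, 0], [1, 0, 0], [1, 0, 0], [1, 0, 0], [1, 0, 0], [1, 0, 0], [1, 0, 0]]}}

```text
clock: 37.2
position: [0.4918, 0.3773, 0.2417]
tool_rot: [0.11, 1.562, -0.844]
force: [0.5, 0.7, -0.8]
grip_width: 0.0595
```

>>> {"method": "arm_command", "body": {"delta_pos": [[0, 0, 0], [0, 0, 0], [0, 0, 0], [0, 0, 0], [0, 0, 0], [0, 0, 0], [0, 0, 0]], "rotation": [[1, 0, 0], [1, 0, 0], [1, 0, 0], [1, 0, 0], [1, 0, 0], [0.4, 0, 0], [0, 0, 0]]}}

```text
clock: 37.9
position: [0.495, 0.3706, 0.2433]
tool_rot: [0.814, 1.561, -0.745]
force: [0.1, -0.5, 0.4]
grip_width: 0.0597
```

```bash
python3 dial.py; python3 -c "
from h import *
go(.4857,.3905,.12,.061)"
```

```text
clk 37.9 at [0.495  0.3706 0.2433] phi 0.012 F [ 0.1 -0.5  0.4] w 0.0597 q7 -0.40
 shift(tool,units) [ 1.44 -0.35 -0.59]  rotx units 0.11 tilt units [-0.    0.06 -0.07]
wrist disc centre [0.4849 0.389 ] r mm 34.9 moment c [0.4855 0.3911]
  white blob @z.088 [0.5206 0.4047] area mm2 26 axis 0.148 len/wid [6.6 3.7]
  white blob @z.088 [0.5099 0.4274] area mm2 80 axis 0.907 len/wid [13.9  5.6]
  white blob @z.088 [0.4853 0.4075] area mm2 80 axis 1.626 len/wid [25.9  3.1]
  white blob @z.088 [0.485  0.4315] area mm2 20 axis 1.614 len/wid [6.3 3.1]
top disc centre [0.4824 0.3911] r mm 33.8 moment c [0.4827 0.3885]
  white blob @z.088 [0.5073 0.4127] area mm2 71 axis 0.886 len/wid [13.   5.3]
clk 38.0 at [0.495  0.3706 0.2433] phi 0.013 F [ 0.4 -0.7 -0.1] w 0.0598 q7 -0.40
 shift(tool,units) [ 4.1  -0.33 -0.7 ]  rotx units -0.46 tilt units [ 0.    0.06 -0.07]
```

>>> {"method": "arm_command", "body": {"delta_pos": [[0, -0.33, -0.7], [0, 0, 0], [1, 0, 0], [1, 0, 0], [1, 0, 0], [0.8, 0, 0], [0, 0, 0]], "rotation": [[-0.46, 0.06, -0.07], [0, 0, 0], [0, 0, 0], [0, 0, 0], [0, 0, 0], [0, 0, 0], [0, 0, 0]]}}

```text
clock: 38.65
position: [0.4845, 0.3941, 0.1269]
tool_rot: [3.073, 1.567, 1.578]
force: [-1.0, -0.1, -0.1]
grip_width: 0.0597
```

```bash
python3 -c "
from h import *
go(.4862,.3903,.080,.059)"
```

```text
clk 38.6 at [0.4845 0.3941 0.1269] phi 0.076 F [-1.  -0.1 -0.1] w 0.0597 q7 -0.31
 shift(tool,units) [1.56 0.05 0.14]  rotx units 0.16 tilt units [-0.   -0.04 -0.  ]
```

>>> {"method": "arm_command", "body": {"delta_pos": [[0, 0.05, 0.14], [0, 0, 0], [0.6, 0, 0], [0.6, 0, 0], [0.3, 0, 0], [0, 0, 0]], "rotation": [[0.16, -0.04, 0], [0, 0, 0], [0, 0, 0], [0, 0, 0], [0, 0, 0], [0, 0, 0]]}}

```text
clock: 39.25
position: [0.4896, 0.3918, 0.088]
tool_rot: [2.266, 1.562, 0.755]
force: [0.1, 0.4, 0.5]
grip_width: 0.0599
```

```bash
python3 -c "
from h import *
go(.4862,.3903,.080,.059)"
```

```text
clk 39.2 at [0.4896 0.3918 0.088 ] phi 0.059 F [0.1 0.4 0.5] w 0.0599 q7 -0.29
 shift(tool,units) [ 0.27 -0.12  0.05]  rotx units 0.00 tilt units [-0.   -0.05 -0.06]
```

>>> {"method": "arm_command", "body": {"delta_pos": [[0.22, -0.11, 0.05], [0, 0, 0], [0, 0, 0]], "rotation": [[0, -0.05, -0.06], [0, 0, 0], [0, 0, 0]]}}

```text
clock: 39.55
position: [0.487, 0.3907, 0.0833]
tool_rot: [2.285, 1.568, 0.774]
force: [0.6, -0.2, -0.4]
grip_width: 0.0602
```

>>> {"method": "arm_command", "body": {"delta_pos": [[0, 0, 0], [0, 0, 0], [0, 0, 0], [0, 0, 0], [0, 0, 0], [0, 0, 0], [0, 0, 0], [0, 0, 0]], "rotation": [[0, 0, 0], [0, 0, 0], [0, 0, 0], [0, 0, 0], [0, 0, 0], [0, 0, 0], [0, 0, 0], [0, 0, 0]], "gripper": 1, "grip_force": 30}}

```text
clock: 40.35
position: [0.4858, 0.3909, 0.0844]
tool_rot: [-3.045, 1.569, 1.727]
force: [0.6, -0.0, 0.5]
grip_width: 0.0132
```

```bash
python3 -c "
from h import *
go(.4862,.3903,.080,.059-.7)"
```

```text
clk 40.4 at [0.4858 0.3909 0.0844] phi 0.060 F [ 0.6 -0.   0.5] w 0.0132 q7 -0.29
 shift(tool,units) [0.15 0.01 0.02]  rotx units 6.70 tilt units [ 0.   -0.02  0.  ]
```

>>> {"method": "arm_command", "body": {"delta_pos": [[0, 0, 0], [0, 0, 0], [0, 0, 0], [0, 0, 0], [0, 0, 0], [0, 0, 0], [0, 0, 0], [0, 0, 0], [0, 0, 0], [0, 0, 0]], "rotation": [[0.7, 0, 0], [0.7, 0, 0], [0.7, 0, 0], [0.7, 0, 0], [0.7, 0, 0], [0.7, 0, 0], [0.7, 0, 0], [0.7, 0, 0], [0.7, 0, 0], [0, 0, 0]]}}

```text
clock: 41.35
position: [0.4857, 0.3909, 0.0844]
tool_rot: [-2.061, 1.569, 2.026]
force: [-0.5, -0.7, 2.0]
grip_width: 0.0131
```

```bash
python3 -c "
from h import *
go(.4862,.3903,.0844,.059-.7); print(pose()[2]['moment'])"
```

```text
clk 41.4 at [0.4857 0.3909 0.0844] phi -0.625 F [-0.5 -0.7  2. ] w 0.0131 q7 -0.82
 shift(tool,units) [-0.    0.02  0.01]  rotx units 0.15 tilt units [-0.   -0.01  0.02]
[-0.21331589  0.080752   -0.14744037]
```

Turned about 0.685 rad, so I add the remaining bit, release, and back off.

>>> {"method": "arm_command", "body": {"delta_pos": [[0, 0, 0], [0, 0, 0]], "rotation": [[0.2, 0, 0], [0, 0, 0]]}}

```text
clock: 41.55
position: [0.4857, 0.3909, 0.0844]
tool_rot: [-2.052, 1.569, 2.016]
force: [0.0, -0.8, 1.0]
grip_width: 0.0134
```

>>> {"method": "arm_command", "body": {"delta_pos": [[0, 0, 0], [0, 0, 0], [0, 0, 0], [0, 0, 0], [0, 0, 0]], "rotation": [[0, 0, 0], [0, 0, 0], [0, 0, 0], [0, 0, 0], [0, 0, 0]], "gripper": -0.4}}

```text
clock: 42.05
position: [0.4861, 0.391, 0.0846]
tool_rot: [-2.305, 1.568, 1.765]
force: [0.4, 0.1, 0.6]
grip_width: 0.0597
```

>>> {"method": "arm_command", "body": {"delta_pos": [[-0.4, 0, 0], [-0.8, 0, 0], [-1, 0, 0], [-1, 0, 0], [-1, 0, 0], [-0.5, 0, 0], [0, 0, 0]], "rotation": [[0, 0, 0], [0, 0, 0], [0, 0, 0], [0, 0, 0], [0, 0, 0], [0, 0, 0], [0, 0, 0]]}}

```text
clock: 42.75
position: [0.4865, 0.3894, 0.2358]
tool_rot: [-2.654, 1.568, 1.415]
force: [0.4, -0.7, -0.3]
grip_width: 0.0596
```

```bash
python3 dial.py; python3 - <<'E'
from h import *
im=cv2.imread('pics/wd.png'); s,ps=snap('scene','s12.png'); t,pt=snap('top','t12.png')
v=np.zeros((600,800,3),'u1'); v[:400,:400]=cv2.imread('pics/d_w.png')[:400,:400]
v[:200,400:800]=cv2.resize(s[180:330,230:530],(400,200))[:,:,::-1]
v[200:400,400:720]=cv2.resize(im,(320,200)); v[400:,:533]=cv2.resize(t[110:290,150:490],(533,200))[:,:,::-1]
cv2.imwrite('pics/v12.png',v)
E
```

```text
clk 42.8 at [0.4865 0.3894 0.2358] phi -0.643 F [ 0.4 -0.7 -0.3] w 0.0596 q7 -0.95
 shift(tool,units) [ 1.19 -0.02  0.08]  rotx units -6.14 tilt units [-0.   -0.02  0.01]
wrist disc centre [0.484 0.389] r mm 35.8 moment c [0.4851 0.3912]
  white blob @z.088 [0.5281 0.386 ] area mm2 11 axis 1.325 len/wid [5.5 2.6]
  white blob @z.088 [0.525  0.4056] area mm2 37 axis 0.221 len/wid [7.6 4.8]
  white blob @z.088 [0.5137 0.4279] area mm2 82 axis 0.906 len/wid [14.2  5.6]
  white blob @z.088 [0.4957 0.4043] area mm2 87 axis 0.926 len/wid [25.8  3.3]
  white blob @z.088 [0.4891 0.4318] area mm2 26 axis 1.682 len/wid [6.6 3.7]
  white blob @z.088 [0.4673 0.4229] area mm2 24 axis 2.451 len/wid [5.9 3.9]
top disc centre [0.4824 0.3911] r mm 33.8 moment c [0.4827 0.3885]
  white blob @z.088 [0.5073 0.4127] area mm2 71 axis 0.886 len/wid [13.   5.3]
```

View pics/v12.png

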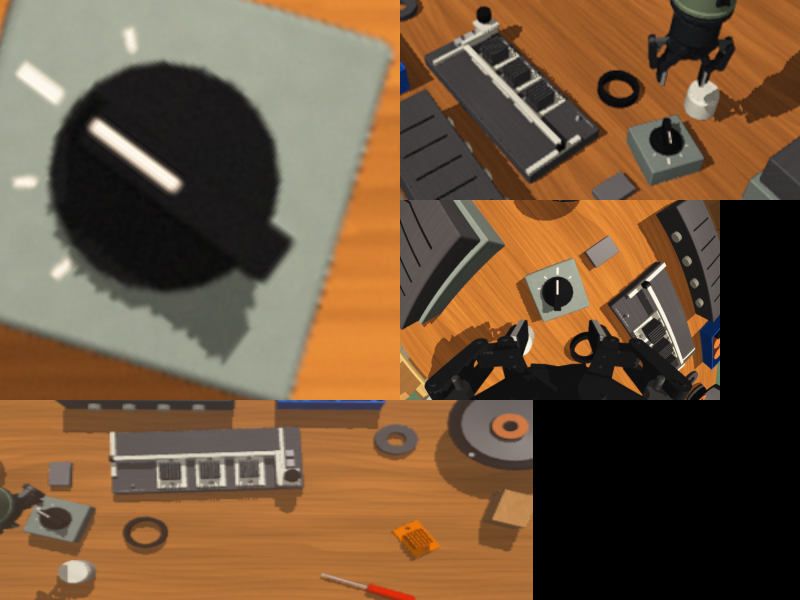

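The pointer aims at the thick mark (0.926 against 0.906 rad), the bar lies over all three modules, the knob is down in the near notch, and the bystanders have not moved.

```bash
python3 -c "
from workcell import bot
print(bot.job_done())"
```

```text
the job is handed in; nothing more can be done
None
```

The job is done as asked and handed in at about 43 s on the robot's clock; no verdict was reported.

- **Keeper opened:** I lifted the knob, slid the keeper to the farthest notch and let the knob drop in.
- **Modules:** three were on the counter and no fourth was found. They are seated on stations 0, 1 and 2, and station 3 is empty.
- **Keeper closed:** I lifted the knob again, brought the keeper back and dropped the knob into the notch nearest the robot.
- **Dial:** only then did I turn the dial from 0.7 to 1.4, the long thick mark, and back the arm away.

**Last checks:**
- The modules look flat on the deck, and the bar lies over all three.
- The knob is back within about 1 mm of where it started and at the same height.
- The pointer reads 0.926 rad against the mark's own axis at 0.906. That 0.02 rad gap is within what the cameras can resolve.
- In the last pictures I saw no sign that the orange look-alike or the other bystanders had moved.

Pressing the second and third modules onto the deck briefly raised the wrist force to about 66 N and 53 N, under the 120 N limit. Those were held modules against the deck, not the gripper's body. I saw no check fail.

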